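# Seal the dry box under the cabinet

## Task

Close up the dry box that stands half under the plywood cabinet: its lid is only resting on the gasket, so press it down round the edge, firmly but without cracking it, until it has snapped fully home at all four corners. Leave the vent lever on the box's right end open while you do that so the air can get out, and only then flip it over to its other stop to shut the vent. Do not shove the cabinet or disturb the other things on the bench.

Things in the scene. Friction and masses are not known exactly. Their poses are not given: they have to be found in the camera images.
- tub: Dry box, a grey moulded tub screwed to the board (cannot move): 155 mm deep (x), 215 mm long (y) over its flange. Origin at the centre of its underside on the board, x pointing away from the robot (under the cabinet), y to the left along the box, z up. Flange top 68 mm up, above it a neck with a black rubber gasket. A vent valve sticks out of the right (-y) end.
- lid: White rigid lid with clear window, loose, 140 g, 155 x 215 mm, 24 mm from skirt edge to flat top; grip bar 80 x 18 x 9 mm on the middle. Origin at the centre of the skirt's lower edge, axes as the tub's. Starts square on the gasket, 9 mm too high (flat top 101 mm above the board); home, the skirt rests on the flange (top 92 mm). Over 50 N from the robot cracks it; the middle would need that too.
- lid_near_left (a point): On the lid's flat top, near left corner (towards the robot, +y), 15 mm in from both edges: (-62.5, 92.5, 24) mm in the lid's frame. Home at 92 mm above the board. A corner gives way at about 9 to 25 N (the far side, last, is the stiffest), pushing back over some 5 mm, then snaps down the last 4 mm by itself, stays and stops dead.
- lid_near_right (a point): The same at the near right corner: (-62.5, -92.5, 24) mm. While one corner is pressed the rigid lid rocks, and the corner opposite may rise up to 9 mm more. Two corners of one side hold each other down; with only one corner down, pressing the one diagonally across pops it up again.
- lid_far_left (a point): The same at the far left corner: (62.5, 92.5, 24) mm. It lies 42 to 60 mm behind the cabinet's front face, under the overhang: only a tool leaning back towards the robot by some 35 to 45 degrees gets there.
- lid_far_right (a point): The same at the far right corner: (62.5, -92.5, 24) mm, under the overhang too.
- vent (a joint): Vent toggle lever, rad: 0 = open (leaning 34 degrees from upright towards the tub's -x), 1.2 = closed (leaning 34 degrees towards the tub's +x). It turns about the tub's y axis through its pivot and snaps by itself from beyond the middle (0.6, upright; it may hang within 0.1 of that) to the nearer stop; pushing it off its stop takes about 3 N at the tip.
- vent_tip (a point): Middle of the round tip of the vent lever, 70 mm from the pivot. The tip ends a black grip 15 mm thick and 35 mm long; at either stop it stands 132 mm above the board (grip's end at 139 mm; 152 mm when upright). Its grip is clear of the lid's right edge by 32 mm.
- vent_pivot (a point): Pivot of the vent lever, fixed to the tub at (-45, -147, 74) mm in the tub's frame, on top of a 34 x 36 mm aluminium valve block.
- hutch: Pale plywood cabinet with sliding doors on two end panels, fixed: 160 mm deep (x), 780 mm wide (y). Origin on the board at the middle of its footprint, x pointing away from the robot; front face at x = -80 mm. The cabinet's underside is 250 mm above the board, its top 340 mm. Below it is open between the 18 mm end panels, but for a 30 mm high row of part bins at the back.
- dish: Bystander: green ceramic dish of tiny springs, 94 mm across, 30 mm high. Origin under its centre.
- solder_reel: Bystander: reel of solder standing on its flange, 60 mm across, 40 mm high. Origin under its centre.
- flux_jar: Bystander: small jar, 54 mm across, 55 mm high. Origin under its centre.
- lamp_base: Bystander: black plastic magnifier lamp base, round foot 124 mm across with a short upright joint 112 mm high. Origin under its centre.
- driver_set: Bystander: wooden block 130 x 50 mm with five chrome screwdrivers lying on it, 26 mm high. Origin under its centre.
- cap_tray: Bystander: yellow divided tray of capacitors, 160 x 110 mm, 30 mm high. Origin under its centre.

How it is judged:
By the outcome, as a careful person would: the job done as asked, in the order asked, and still so for the second after the job is handed in, with the robot touching nothing.
It also fails if it takes over 64 s, if anything falls off the work surface, if the arm or the gripper's body presses on something with over 40 N, if the wrist force passes 120 N, or if a joint passes its speed limit or range.

## Robot

A 6-joint arm with a two-finger parallel gripper is mounted at the origin on the work surface. World frame = base frame: x ahead of the robot, y to its left, z up, the work surface at z = 0. Lengths are in m, angles in rad, forces in N, time in s.
With the tool pointing down it reaches from about 0.375 to 0.925 m from the base axis. Payload 5.7 kg.
Tool frame: the origin (TCP) lies midway between the tips of the shut fingers; the grasp point (between the pads) lies arm.hold_point_z behind it (arm.hold_point_z is the distance from the TCP to the grasp point, in m); z points along the fingers, y is the line along which they close (so a half turn about z gives the same grasp; the last joint's range is limited). The gripper opens to 85 mm and grips with 20 to 120 N. Pads are 22 mm wide; open, the fingers measure 114 mm over their backs; the gripper's body (76 mm by 85 mm) begins 54 mm behind the grasp point. The pads swing forward as they close: fully open they stand 13 mm farther back than shut.
Start: joints at [-1.413, 0.359, 1.51, -0, 1.272, -0.115], TCP at [0.162, -0.578, 0.231] pointing down, gripper open.
Joint ranges: [-2.97, 2.97], [-1.01, 2.36], [0.21, 2.38], [-0.96, 4.11], [0.2, 2.71], [-2.98, 2.98]. Speed limits (rad/s): [2.39, 2.39, 3.14, 3.14, 3.14, 3.14].

## Interface

Orientations are given as a unit quaternion [w, x, y, z].
In Python, from workcell import arm gives the robot as it stands.
- The arm moves only by the tool play_rows, never from a script. Its argument "commands" is one flat list of numbers, 6 for each row, row after row: the shift along the world's x, y, z normalised to -1 to 1, where 1 is 0.02 m, then the turn, a rotation vector about the world's x, y, z normalised to -1 to 1, where 1 is 4 degrees. A call has exactly 5 rows; each row shifts and turns the commanded pose from where the row before left it; what a row does not reach is not made up. A row lasts 1/12 s, in which the tool goes at most 41.7 mm and 7.16 degrees, less where a joint would pass 70% of its speed; a pose out of reach is approached as far as the arm can. A call with a number of a shift or a turn outside -1 to 1 is refused whole. A call with a gripper value outside its range is refused whole. "hand" is the finger opening in mm, from 0 to 85.4, set as the call begins (left out, the last holds). The fingers move at their own pace and stop on an object; "squeeze" is the grip in N (left out, the last holds). Time passes only in rows, so rows that do not move let the fingers close, or fill a call up. It gives the time, the measured TCP pose, the force, the opening and the grip force at its end, in the units of the state.
- arm.read_state(): the state, without advancing time (a new reading comes with each control period).
- arm.capture(name): name is "scene" or "top"; returns the picture (400x640x3 uint8, blue, green, red); there is no depth.
- arm.camera_params(name): a dict with "intrinsics" (3x3 intrinsics, pixels), "distortion" ([k1, k2, p1, p2, k3] as OpenCV has them; the pictures are not rectified), "R" (3x3) and "t" (3): a world point X has camera coordinates R X + t. Camera axes: x right, y down, z forward; pixel columns grow to the right and rows downward; lengths in m; the calibration is good to about 2 mm. A picture is of the moment at which its call begins. camera_params takes no time and is no camera call.
- arm.close_job(): hands the job in; it is judged then, once.
Trained networks look in the newest picture that a camera, given by its name, has taken for a name from the list of things; names that differ only in an ending like _2 or _b are one class to them, and where a whole thing is asked for, a point or a joint stands for the part that bears it (a point fixed in the world has none). Each returns a list of dicts, best first, with "confidence" (0 to 1); they miss things now and then, are a little off and sometimes report something else, mostly with a low value. They report only what shows in the picture. A call takes as long as a camera call.
- arm.regions_of(camera, thing): "region" (400x640 bool, what is visible of it) and "rect" ([left, top, right, bottom] in pixels, round what is visible of it).
The state is a dict: "clock": time; "joint_positions": joint angles; "joint_velocities": joint speeds; "joint_efforts": joint torques, N m; "eef_pos": TCP position; "tool_rot": TCP orientation; "wrist_force": force on the tool from outside, world axes, zero at the start; "wrist_torque": the same for the moment, N m; "gripper_width": opening from 0.0 (shut) to 1.0 (fully open); "grasp_force": force on a finger pad.
Only numpy, scipy, OpenCV 4.12 (cv2) and the standard library are available. Lean on these libraries where they do the work, as an engineer would, in place of code of your own. Each camera call takes 0.05 s, during which the arm holds its last target. There are 200 camera calls.

## Working session

There is one attempt and no reset: what is moved stays moved. The work goes in short steps, Python scripts to look and compute and a tool call to move; the robot and the scene stay as the last step left them, time stands still between calls to the robot, and variables do not carry over. Pictures are saved under pics/ and viewed, at most 10 in all, crops included, and the job is handed in when it is done.

Besides the shell and the picture viewer there is one more tool, called after "Request:" by a JSON object that holds its "name" and its "arguments". play_rows: Moves the arm, as the interface text tells. Scaled input: -1 to 1 covers 0.02 m each way for a shift and 4 degrees each way for a turn. Its arguments: {"type":"object","properties":{"commands":{"type":"array","items":{"type":"number","minimum":-1,"maximum":1}},"hand":{"type":"number"},"squeeze":{"type":"number"}},"required":["commands"]}

```bash
mkdir -p pics; ls; python3 - <<'E'
from workcell import arm
import cv2,numpy as np
for c in ("scene","top"):
    im=arm.capture(c); cv2.imwrite(f"pics/{c}0.png",im)
    p=arm.camera_params(c); print(c,p["intrinsics"],p["distortion"],p["R"],p["t"], -np.array(p["R"]).T@np.array(p["t"]))
    for t in ["tub","lid","vent","hutch","dish","solder_reel","flux_jar","lamp_base","driver_set","cap_tray"]:
        r=arm.regions_of(c,t); print(t,[(round(d["confidence"],2),d["rect"]) for d in r[:2]])
s=arm.read_state(); print(s); print(arm.hold_point_z)
E
```

```text
pics
scene [[429.74404085   0.         310.89818855]
 [  0.         429.74404085 198.05729798]
 [  0.           0.           1.        ]] [-0.02062732  0.          0.          0.          0.        ] [[-7.08153321e-01 -7.06058689e-01 -2.98886467e-05]
 [-6.71523884e-01  6.73529139e-01 -3.08891844e-01]
 [ 2.18115901e-01 -2.18722714e-01 -9.51097170e-01]] [0.36516373 0.3404623  1.37521852] [0.18726345 0.32930727 1.41314339]
tub [(0.7, [267.6, 157.8, 358.8, 224.3])]
lid [(0.84, [268.4, 151.7, 342.6, 220.1])]
vent [(0.61, [345.7, 165.1, 357.4, 165.1])]
hutch []
dish [(0.55, [318.6, 217.6, 347.7, 240.7]), (0.39, [364.7, 121.6, 398.3, 156.4])]
solder_reel [(0.57, [220.4, 295.1, 243.8, 310.3])]
flux_jar [(0.75, [274.3, 292.3, 293.1, 311.4]), (0.32, [268.4, 147.5, 345.2, 219.5])]
lamp_base [(0.63, [228.0, 239.2, 266.3, 275.6])]
driver_set [(0.75, [364.3, 119.6, 398.6, 156.8]), (0.23, [341.9, 159.1, 356.0, 167.4])]
cap_tray [(0.87, [403.4, 155.7, 426.4, 187.3])]
top [[498.80608258   0.         320.08698202]
 [  0.         498.80608258 208.75924163]
 [  0.           0.           1.        ]] [-0
[... 927 characters left out ...]
([-1.41306044e+00,  3.58816670e-01,  1.51039478e+00,  1.47329429e-07,
        1.27250436e+00, -1.15113429e-01]), 'joint_velocities': array([-0.00041597, -0.00079182, -0.00051115, -0.00069405, -0.00105442,
        0.00014448]), 'joint_efforts': array([ 1.66372407e-03, -5.27606034e+01, -2.79053932e+01,  1.24844860e-04,
        2.02020696e-03, -1.09746588e-05]), 'eef_pos': array([ 0.16166607, -0.5777789 ,  0.23125883]), 'tool_rot': array([-6.15676781e-05,  9.90708582e-01,  1.36001846e-01, -1.24185513e-06]), 'wrist_force': array([-0.14026075,  0.58834631,  0.11492403]), 'wrist_torque': array([ 0.01925335, -0.00225705,  0.03352252]), 'grasp_force': 0.0, 'gripper_width': 1.0037516706031269}
0.0187
```

```bash
python3 - <<'E'
import cv2
a=cv2.imread("pics/scene0.png"); cv2.imwrite("pics/s0c.png",cv2.resize(a[120:330,200:440],None,fx=2.5,fy=2.5,interpolation=cv2.INTER_CUBIC))
a=cv2.imread("pics/top0.png"); cv2.imwrite("pics/t0c.png",cv2.resize(a[80:330,150:520],None,fx=2.1,fy=2.1,interpolation=cv2.INTER_CUBIC))
E
```

```text
(no output)
```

View pics/s0c.png

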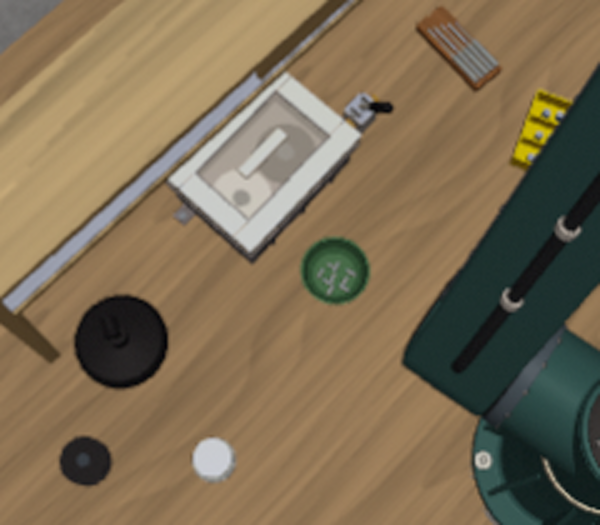

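View pics/t0c.png

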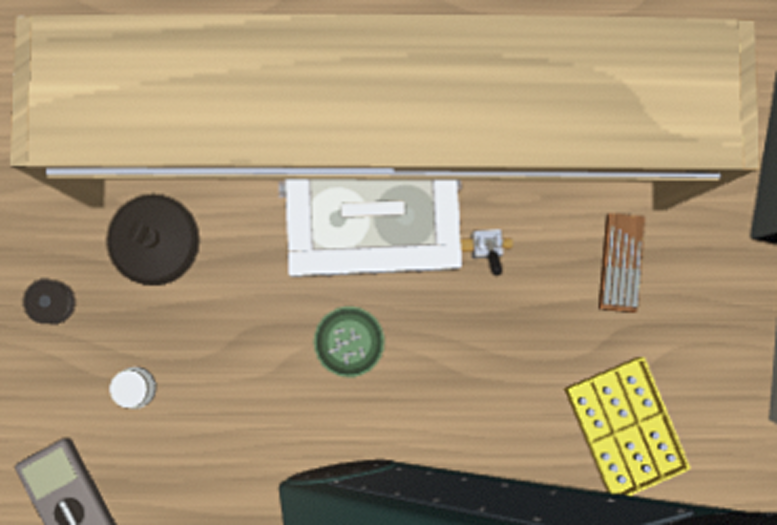

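The scene crop shows all four lid corners at about (253,248), (360,130), (288,73) and (170,182), with the vent at (378,107). The top crop shows the near lid edge from (290,274) to (461,265), the cabinet front at row ~172, the dish in front at (349,341) and the lamp to the left. Next I'll fit the lid pose.

```bash
cat > h.py <<'E'
from workcell import arm
import cv2,numpy as np
def cam(c):
    p=arm.camera_params(c); return [np.array(p[k],float) for k in("intrinsics","distortion","R","t")]
def px2w(c,uv,z):
    K,D,R,t=cam(c); n=cv2.undistortPoints(np.array(uv,float).reshape(-1,1,2),K,D).reshape(-1,2)
    d=np.c_[n,np.ones(len(n))]@R; C=-R.T@t
    z=np.broadcast_to(z,len(n)); return C+d*((z-C[2])/d[:,2])[:,None]
def w2px(c,X):
    K,D,R,t=cam(c); return cv2.projectPoints(np.array(X,float).reshape(-1,3),cv2.Rodrigues(R)[0],t,K,D)[0].reshape(-1,2)
E
python3 - <<'E'
from h import *
for c,roi in(("scene",(260,345,145,230)),("top",(280,378,160,215))):
    im=cv2.imread(f"pics/{c}0.png"); x0,x1,y0,y1=roi
    s=im[y0:y1,x0:x1].astype(int); m=((s.min(2)>175)&(s.max(2)-s.min(2)<25)).astype(np.uint8)
    n,l,st,_=cv2.connectedComponentsWithStats(m); k=1+st[1:,4].argmax()
    cs=cv2.findContours((l==k).astype(np.uint8),0,2)[0]; h=cv2.convexHull(max(cs,key=cv2.contourArea))
    q=cv2.approxPolyDP(h,3,True).reshape(-1,2)+[x0,y0]
    print(c,q.tolist()); print(px2w(c,q,.101).round(4).tolist())
print("hutch front top edge", px2w("top",[[171+0,0],],0.34)[:0])
t=lambda x,y:[150+x/2.1,80+y/2.1]
print(px2w("top",[t(14,166),t(757,170)],.34).round(4).tolist())
s=lambda x,y:[200+x/2.5,120+y/2.5]
print("vent tip",px2w("top",[t(496,268)],.132),px2w("scene",[s(385,106)],.132))
print("dish",px2w("top",[t(349,341)],.03)," lamp",px2w("top",[t(153,240)],.02))
E
```

```text
scene [[314, 150], [343, 174], [299, 219], [268, 191]]
[[0.5997, -0.099, 0.101], [0.4722, -0.1051, 0.101], [0.4657, 0.1034, 0.101], [0.6032, 0.1084, 0.101]]
top [[286, 166], [367, 166], [369, 206], [288, 210]]
[[0.5779, 0.1074, 0.101], [0.5779, -0.106, 0.101], [0.4722, -0.1105, 0.101], [0.4618, 0.1016, 0.101]]
hutch front top edge []
[[0.5572, 0.3738, 0.34], [0.5534, -0.3986, 0.34]]
vent tip [[ 0.46574654 -0.15141203  0.132     ]] [[ 0.46801076 -0.14893311  0.132     ]]
dish [[0.37727861 0.02827801 0.03      ]]  lamp [[0.51112736 0.28919117 0.02      ]]
```

Request:
{"name": "play_rows", "arguments": {"commands": [0.66, 0.97, 0, 0, -0.2, -0.13, 0.66, 0.97, 0, 0, -0.2, -0.13, 0.66, 0.97, 0, 0, -0.2, -0.13, 0.66, 0.97, 0, 0, -0.2, -0.13, 0.66, 0.97, 0, 0, -0.2, -0.13], "hand": 0, "squeeze": 40}}

```text
clock: 1.52
eef_pos: [0.2282, -0.4799, 0.2313]
tool_rot: [0.005, 0.993, 0.113, 0.035]
wrist_force: [-0.3, -1.0, -0.2]
gripper_width: 0.305
grasp_force: 0.0
```

Request:
{"name": "play_rows", "arguments": {"commands": [0.66, 0.97, 0, 0, -0.2, -0.13, 0.66, 0.97, 0, 0, -0.2, -0.13, 0.66, 0.97, 0, 0, -0.2, -0.13, 0.66, 0.97, 0, 0, -0.2, -0.13, 0.66, 0.97, 0, 0, -0.2, -0.13]}}

```text
clock: 1.93
eef_pos: [0.2942, -0.3829, 0.2314]
tool_rot: [0.01, 0.993, 0.09, 0.069]
wrist_force: [-0.1, -0.5, -0.3]
gripper_width: 0.003
grasp_force: 0.0
```

Request:
{"name": "play_rows", "arguments": {"commands": [0.66, 0.97, 0, 0, -0.2, -0.13, 0.66, 0.97, 0, 0, -0.2, -0.13, 0.66, 0.97, 0, 0, -0.2, -0.13, 0.66, 0.97, 0, 0, -0.2, -0.13, 0.66, 0.97, 0, 0, -0.2, -0.13]}}

```text
clock: 2.35
eef_pos: [0.3601, -0.2859, 0.2315]
tool_rot: [0.014, 0.992, 0.067, 0.104]
wrist_force: [0.7, 0.6, 0.5]
gripper_width: -0.001
grasp_force: 0.0
```

Request:
{"name": "play_rows", "arguments": {"commands": [0.66, 0.97, 0, 0, -0.2, -0.13, 0.66, 0.97, 0, 0, -0.2, -0.13, 0.66, 0.97, 0, 0, -0.2, -0.13, 0.66, 0.97, 0, 0, -0.2, -0.13, 0.66, 0.97, 0, 0, -0.2, -0.13]}}

```text
clock: 2.77
eef_pos: [0.4262, -0.1888, 0.2315]
tool_rot: [0.019, 0.989, 0.044, 0.138]
wrist_force: [-0.4, -0.5, 0.9]
gripper_width: 0.001
grasp_force: 0.0
```

Request:
{"name": "play_rows", "arguments": {"commands": [0.66, 0.97, 0, 0, -0.2, -0.13, 0.66, 0.97, 0, 0, -0.2, -0.13, 0.66, 0.97, 0, 0, -0.2, -0.13, 0.66, 0.97, 0, 0, -0.2, -0.13, 0.66, 0.97, 0, 0, -0.2, -0.13]}}

```text
clock: 3.18
eef_pos: [0.4922, -0.0918, 0.2316]
tool_rot: [0.024, 0.985, 0.021, 0.172]
wrist_force: [-0.1, -0.4, -0.4]
gripper_width: -0.0
grasp_force: 0.0
```

Request:
{"name": "play_rows", "arguments": {"commands": [0, -0.1, -1, 0, 0, 0, 0, 0, -1, 0, 0, 0, 0, 0, -1, 0, 0, 0, 0, 0, -1, 0, 0, 0, 0, 0, -1, 0, 0, 0]}}

```text
clock: 3.6
eef_pos: [0.4918, -0.0947, 0.1308]
tool_rot: [0.024, 0.985, 0.022, 0.172]
wrist_force: [0.9, 0.3, 0.1]
gripper_width: -0.002
grasp_force: 0.0
```

Request:
{"name": "play_rows", "arguments": {"commands": [0, 0, -0.2, 0, 0, 0, 0, 0, -0.2, 0, 0, 0, 0, 0, -0.2, 0, 0, 0, 0, 0, -0.2, 0, 0, 0, 0, 0, -0.2, 0, 0, 0]}}

```text
clock: 4.02
eef_pos: [0.4925, -0.0952, 0.112]
tool_rot: [0.024, 0.984, 0.021, 0.173]
wrist_force: [0.6, -0.5, -0.1]
gripper_width: -0.004
grasp_force: 0.0
```

```bash
python3 - <<'E'
from h import *
a=arm.capture("scene")[140:240,250:390]; b=arm.capture("top")[150:250,260:400]
cv2.imwrite("pics/p1.png",cv2.resize(np.vstack([a,b]),None,fx=3,fy=3,interpolation=cv2.INTER_CUBIC))
print(arm.read_state()["wrist_force"])
E
```

```text
[-0.53656513  1.02909854 -0.34127802]
```

View pics/p1.png

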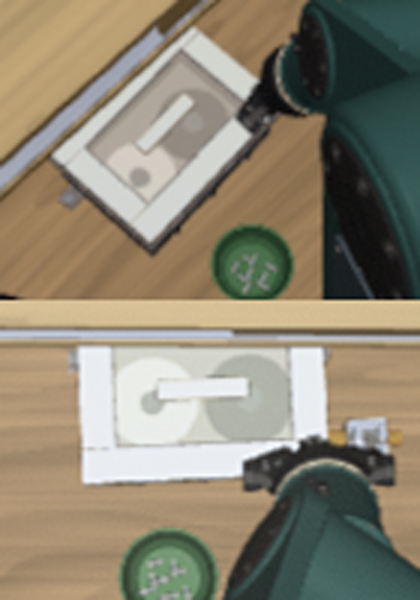

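The scene half shows the shut fingers over the near right corner at (255,120). The top half shows the wide gripper knuckles above the vent lever, so I'll press slightly further inboard.

Request:
{"name": "play_rows", "arguments": {"commands": [0, 0.4, -0.05, 0, 0, 0, 0, 0, -0.05, 0, 0, 0, 0, 0, -0.05, 0, 0, 0, 0, 0, -0.05, 0, 0, 0, 0, 0, -0.05, 0, 0, 0]}}

```text
clock: 4.53
eef_pos: [0.4919, -0.087, 0.1064]
tool_rot: [0.024, 0.985, 0.021, 0.172]
wrist_force: [0.3, -0.3, -0.1]
gripper_width: 0.002
grasp_force: 0.0
```

Request:
{"name": "play_rows", "arguments": {"commands": [0, 0, -0.04, 0, 0, 0, 0, 0, -0.04, 0, 0, 0, 0, 0, -0.04, 0, 0, 0, 0, 0, -0.04, 0, 0, 0, 0, 0, 0, 0, 0, 0]}}

```text
clock: 4.95
eef_pos: [0.4917, -0.0869, 0.1031]
tool_rot: [0.024, 0.985, 0.021, 0.172]
wrist_force: [-1.5, -0.2, 3.5]
gripper_width: 0.002
grasp_force: 1.9
```

Request:
{"name": "play_rows", "arguments": {"commands": [0, 0, -0.05, 0, 0, 0, 0, 0, -0.05, 0, 0, 0, 0, 0, 0, 0, 0, 0, 0, 0, 0, 0, 0, 0, 0, 0, 0, 0, 0, 0]}}

```text
clock: 5.37
eef_pos: [0.4916, -0.0873, 0.1015]
tool_rot: [0.024, 0.985, 0.022, 0.172]
wrist_force: [-5.2, -3.3, 8.0]
gripper_width: 0.003
grasp_force: 4.3
```

Request:
{"name": "play_rows", "arguments": {"commands": [0, 0, -0.05, 0, 0, 0, 0, 0, -0.05, 0, 0, 0, 0, 0, 0, 0, 0, 0, 0, 0, 0, 0, 0, 0, 0, 0, 0, 0, 0, 0]}}

```text
clock: 5.78
eef_pos: [0.4917, -0.0873, 0.0994]
tool_rot: [0.024, 0.985, 0.022, 0.172]
wrist_force: [-4.5, -3.4, 6.4]
gripper_width: -0.0
grasp_force: 3.2
```

Request:
{"name": "play_rows", "arguments": {"commands": [0, 0, -0.05, 0, 0, 0, 0, 0, 0, 0, 0, 0, 0, 0, -0.05, 0, 0, 0, 0, 0, 0, 0, 0, 0, 0, 0, 0, 0, 0, 0]}}

```text
clock: 6.2
eef_pos: [0.4918, -0.087, 0.0972]
tool_rot: [0.024, 0.985, 0.021, 0.172]
wrist_force: [-0.2, -1.6, 1.5]
gripper_width: -0.005
grasp_force: 1.0
```

```bash
python3 - <<'E'
from h import *
a=arm.capture("scene")[140:230,255:365]
cv2.imwrite("pics/p2.png",cv2.resize(a,None,fx=5,fy=5,interpolation=cv2.INTER_CUBIC))
print(arm.read_state()["wrist_force"],arm.read_state()["wrist_torque"])
E
```

```text
[-1.16053395 -1.39448164  2.57445734] [-0.24134439  0.17027209 -0.13902648]
```

View pics/p2.png

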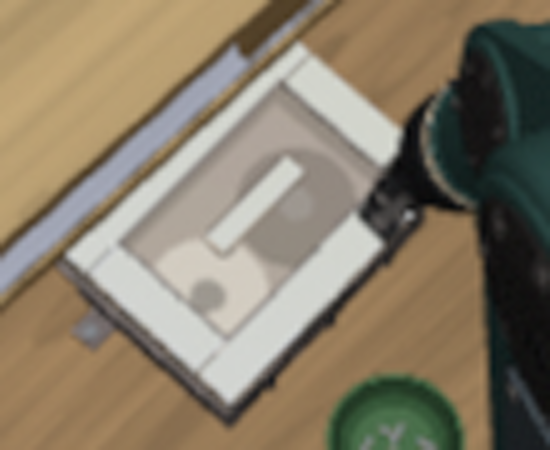

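The picture shows the fingertip on the near right corner at (390,215). The lid is visibly tilted and its left side shows more of the dark gasket gap. The force is falling, so the snap has probably started.

Request:
{"name": "play_rows", "arguments": {"commands": [0, 0, -0.05, 0, 0, 0, 0, 0, 0, 0, 0, 0, 0, 0, -0.05, 0, 0, 0, 0, 0, 0, 0, 0, 0, 0, 0, 0, 0, 0, 0]}}

```text
clock: 6.67
eef_pos: [0.4921, -0.087, 0.0959]
tool_rot: [0.024, 0.984, 0.022, 0.172]
wrist_force: [-5.8, -0.9, 15.4]
gripper_width: 0.0
grasp_force: 7.5
```

Request:
{"name": "play_rows", "arguments": {"commands": [0, 0, -0.03, 0, 0, 0, 0, 0, 0, 0, 0, 0, 0, 0, -0.02, 0, 0, 0, 0, 0, 0, 0, 0, 0, 0, 0, 0, 0, 0, 0]}}

```text
clock: 7.08
eef_pos: [0.4921, -0.087, 0.0955]
tool_rot: [0.024, 0.984, 0.022, 0.173]
wrist_force: [-10.5, -0.6, 26.1]
gripper_width: -0.004
grasp_force: 13.0
```

Request:
{"name": "play_rows", "arguments": {"commands": [0, 0, 0.75, 0, 0, 0, 0, 0, 0.75, 0, 0, 0, 0, 0.86, 0, 0, 0, 0, -0.05, 0.86, 0, 0, 0, 0, -0.05, 0.86, 0, 0, 0, 0]}}

```text
clock: 7.5
eef_pos: [0.4897, -0.0347, 0.1243]
tool_rot: [0.023, 0.985, 0.021, 0.172]
wrist_force: [-0.3, 1.2, -0.3]
gripper_width: 0.002
grasp_force: 0.0
```

Request:
{"name": "play_rows", "arguments": {"commands": [-0.05, 0.86, 0, 0, 0, 0, -0.05, 0.86, 0, 0, 0, 0, -0.05, 0.86, 0, 0, 0, 0, -0.05, 0.86, 0, 0, 0, 0, -0.05, 0.86, 0, 0, 0, 0]}}

```text
clock: 7.92
eef_pos: [0.4841, 0.0518, 0.1237]
tool_rot: [0.023, 0.985, 0.021, 0.171]
wrist_force: [0.5, 0.7, 0.0]
gripper_width: 0.003
grasp_force: 0.0
```

Request:
{"name": "play_rows", "arguments": {"commands": [-0.05, 0.86, 0, 0, 0, 0, -0.05, 0.86, 0, 0, 0, 0, 0, 0, -0.25, 0, 0, 0, 0, 0, -0.25, 0, 0, 0, 0, 0, 0, 0, 0, 0]}}

```text
clock: 8.33
eef_pos: [0.4816, 0.085, 0.1127]
tool_rot: [0.024, 0.985, 0.022, 0.17]
wrist_force: [-0.2, 0.1, -0.5]
gripper_width: 0.002
grasp_force: 0.0
```

Request:
{"name": "play_rows", "arguments": {"commands": [0, 0, -0.1, 0, 0, 0, 0, 0, -0.1, 0, 0, 0, 0, 0, -0.1, 0, 0, 0, 0, 0, -0.05, 0, 0, 0, 0, 0, -0.05, 0, 0, 0]}}

```text
clock: 8.75
eef_pos: [0.4826, 0.0848, 0.1059]
tool_rot: [0.024, 0.985, 0.021, 0.172]
wrist_force: [0.2, -0.3, 0.0]
gripper_width: 0.002
grasp_force: 0.0
```

Request:
{"name": "play_rows", "arguments": {"commands": [0, 0, -0.05, 0, 0, 0, 0, 0, -0.05, 0, 0, 0, 0, 0, -0.05, 0, 0, 0, 0, 0, 0, 0, 0, 0, 0, 0, 0, 0, 0, 0]}}

```text
clock: 9.17
eef_pos: [0.4828, 0.0853, 0.1032]
tool_rot: [0.024, 0.985, 0.022, 0.172]
wrist_force: [-0.4, -1.5, 1.7]
gripper_width: 0.002
grasp_force: 1.3
```

Request:
{"name": "play_rows", "arguments": {"commands": [0, 0, -0.05, 0, 0, 0, 0, 0, -0.05, 0, 0, 0, 0, 0, -0.05, 0, 0, 0, 0, 0, 0, 0, 0, 0, 0, 0, 0, 0, 0, 0]}}

```text
clock: 9.58
eef_pos: [0.483, 0.0855, 0.1005]
tool_rot: [0.023, 0.985, 0.021, 0.172]
wrist_force: [-2.2, 0.5, 6.6]
gripper_width: 0.001
grasp_force: 3.6
```

Request:
{"name": "play_rows", "arguments": {"commands": [0, 0, -0.05, 0, 0, 0, 0, 0, -0.05, 0, 0, 0, 0, 0, 0, 0, 0, 0, 0, 0, 0, 0, 0, 0, 0, 0, 0, 0, 0, 0]}}

```text
clock: 10.0
eef_pos: [0.483, 0.0856, 0.0985]
tool_rot: [0.023, 0.985, 0.021, 0.172]
wrist_force: [-1.5, 3.3, 7.4]
gripper_width: 0.002
grasp_force: 3.0
```

Request:
{"name": "play_rows", "arguments": {"commands": [0, 0, -0.05, 0, 0, 0, 0, 0, -0.05, 0, 0, 0, 0, 0, 0, 0, 0, 0, 0, 0, 0, 0, 0, 0, 0, 0, 0, 0, 0, 0]}}

```text
clock: 10.42
eef_pos: [0.4831, 0.0857, 0.0964]
tool_rot: [0.023, 0.985, 0.021, 0.172]
wrist_force: [-1.8, 4.2, 5.3]
gripper_width: 0.002
grasp_force: 2.7
```

Request:
{"name": "play_rows", "arguments": {"commands": [0, 0, -0.05, 0, 0, 0, 0, 0, 0, 0, 0, 0, 0, 0, -0.03, 0, 0, 0, 0, 0, 0, 0, 0, 0, 0, 0, 0, 0, 0, 0]}}

```text
clock: 10.83
eef_pos: [0.4835, 0.0857, 0.0953]
tool_rot: [0.023, 0.984, 0.021, 0.173]
wrist_force: [-3.5, 4.7, 12.6]
gripper_width: 0.006
grasp_force: 6.3
```

Request:
{"name": "play_rows", "arguments": {"commands": [0, 0, -0.03, 0, 0, 0, 0, 0, 0, 0, 0, 0, 0, 0, -0.03, 0, 0, 0, 0, 0, 0, 0, 0, 0, 0, 0, 0, 0, 0, 0]}}

```text
clock: 11.25
eef_pos: [0.4837, 0.0858, 0.095]
tool_rot: [0.023, 0.984, 0.022, 0.174]
wrist_force: [-9.2, 5.0, 25.7]
gripper_width: -0.003
grasp_force: 13.0
```

Request:
{"name": "play_rows", "arguments": {"commands": [0, 0, 0.95, 0, 0, 0, 0, 0, 0.95, 0, -0.9, 0, 0, 0, 0.95, 0, -0.9, 0, 0, 0.1, 0, 0, -0.9, 0, 0, 0.1, 0, 0, -0.9, 0]}}

```text
clock: 11.67
eef_pos: [0.481, 0.0886, 0.154]
tool_rot: [0.03, 0.961, 0.017, 0.274]
wrist_force: [-0.5, -0.7, -0.7]
gripper_width: -0.002
grasp_force: 0.0
```

Request:
{"name": "play_rows", "arguments": {"commands": [0, 0, 0, 0, -0.9, 0, 0, 0, 0, 0, -0.9, 0, 0, 0, 0, 0, -0.9, 0, 0.5, 0, 0, 0, 0, 0, 0.5, 0, 0, 0, 0, 0]}}

```text
clock: 12.08
eef_pos: [0.5042, 0.0916, 0.1876]
tool_rot: [0.036, 0.946, 0.013, 0.321]
wrist_force: [-0.0, -0.5, -0.1]
gripper_width: 0.001
grasp_force: 0.0
```

Request:
{"name": "play_rows", "arguments": {"commands": [0.5, 0, 0, 0, 0, 0, 0.5, 0, 0, 0, 0, 0, 0.5, 0, 0, 0, 0, 0, 0.5, 0, 0, 0, 0, 0, 0, 0, 0, 0, 0, 0]}}

```text
clock: 12.5
eef_pos: [0.5469, 0.0916, 0.1877]
tool_rot: [0.036, 0.946, 0.012, 0.322]
wrist_force: [0.8, -1.1, 0.4]
gripper_width: 0.004
grasp_force: 0.0
```

```bash
python3 - <<'E'
from h import *
from scipy.spatial.transform import Rotation as Ro
s=arm.read_state();q=s["tool_rot"];R=Ro.from_quat(np.r_[q[1:],q[0]]).as_matrix()
print(s["eef_pos"],R.round(3).tolist(),s["joint_positions"].round(2))
a=arm.capture("scene")[130:250,235:375]; b=arm.capture("top")[150:250,235:375]
cv2.imwrite("pics/p3.png",cv2.resize(np.vstack([a,b]),None,fx=2.7,fy=2.7,interpolation=cv2.INTER_CUBIC))
E
```

```text
[0.54686926 0.09158374 0.18773078] [[0.793, 0.001, 0.61], [0.046, -0.997, -0.059], [0.608, 0.075, -0.79]] [ 0.14  0.17  2.18 -0.81  0.2   2.43]
```

View pics/p3.png

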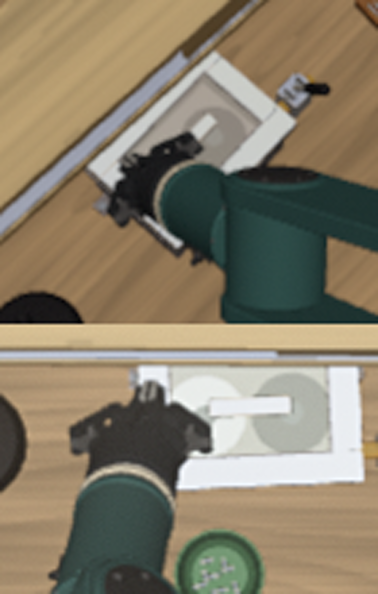

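The top half shows the fingers leaning forward over the far left of the lid at (150,395). Joint 5 sits on its 0.2 limit and the tool drifted up, so I'll back off, fit the arm kinematics from a few joint readings and choose a wrist branch.

```bash
python3 -c "
from h import *
s=arm.read_state();print([s[k].round(4).tolist() for k in('joint_positions','eef_pos','tool_rot')])"
```

```text
[[0.1378, 0.1718, 2.1874, -0.8081, 0.199, 2.4327], [0.5446, 0.0913, 0.187], [0.0359, 0.9464, 0.0124, 0.3209]]
```

Request:
{"name": "play_rows", "arguments": {"commands": [-0.8, 0, 0, 0, 0.9, 0, -0.8, 0, 0, 0, 0.9, 0, -0.8, 0, 0, 0, 0.9, 0, 0, 0, 0, 0, 0.9, 0, 0, 0, 0, 0, 0, 0]}}

```text
clock: 13.02
eef_pos: [0.5074, 0.0889, 0.1894]
tool_rot: [0.037, 0.975, 0.015, 0.218]
wrist_force: [1.9, 0.3, 0.9]
gripper_width: 0.003
grasp_force: 0.0
```

```bash
python3 -c "
from h import *
s=arm.read_state();print([s[k].round(4).tolist() for k in('joint_positions','eef_pos','tool_rot')])"
```

```text
[[0.1264, 0.1266, 2.0772, -0.2431, 0.5208, 1.8527], [0.5074, 0.0889, 0.1894], [0.0375, 0.9752, 0.0147, 0.2176]]
```

Request:
{"name": "play_rows", "arguments": {"commands": [0, 0, -0.4, 0, 0.5, 0, 0, 0, -0.4, 0, 0.5, 0, 0, 0, -0.4, 0, 0.5, 0, 0, 0, -0.4, 0, 0, 0, 0, 0, 0, 0, 0, 0]}}

```text
clock: 13.43
eef_pos: [0.5049, 0.0881, 0.1541]
tool_rot: [0.038, 0.985, 0.017, 0.165]
wrist_force: [-0.5, -0.3, -0.7]
gripper_width: -0.003
grasp_force: 0.0
```

```bash
python3 -c "
from h import *
s=arm.read_state();print([s[k].round(4).tolist() for k in('joint_positions','eef_pos','tool_rot')])"
```

```text
[[0.1152, 0.2077, 2.04, -0.1943, 0.5786, 1.7981], [0.5049, 0.0881, 0.1541], [0.0376, 0.9854, 0.0167, 0.165]]
```

```bash
cat > kin.py <<'E'
import numpy as np
from scipy.optimize import least_squares
from scipy.spatial.transform import Rotation as Ro
Q=np.array([[-1.41306,.35882,1.51039,0,1.2725,-.11511],[.1378,.1718,2.1874,-.8081,.199,2.4327],[.1264,.1266,2.0772,-.2431,.5208,1.8527],[.1152,.2077,2.04,-.1943,.5786,1.7981]])
P=np.array([[.16167,-.57778,.23126],[.5446,.0913,.187],[.5074,.0889,.1894],[.5049,.0881,.1541]])
O=np.array([[0,.9907,.136,0],[.0359,.9464,.0124,.3209],[.0375,.9752,.0147,.2176],[.0376,.9854,.0167,.165]])
r=lambda a,t:Ro.from_rotvec(np.eye(3)["xyz".index(a)]*t)
def fk(q,p,s=1,s6=1,o6=0):
    h,a1,L2,L3,a3,d=p
    A=r('z',q[0]); x=A.apply([a1,0,h]); A=A*r('y',q[1]); x=x+A.apply([0,0,L2]); A=A*r('y',q[2]); x=x+A.apply([a3,0,L3])
    A=A*r('z',s*q[3])*r('y',q[4]); x=x+A.apply([0,0,d]); return x,A*r('z',s6*q[5]+o6)
def tgt(o): return Ro.from_quat(np.r_[o[1:],o[0]])
best=None
for s in(1,-1):
  for s6 in(1,-1):
    R0=fk(Q[0],np.zeros(6),s,s6)[1]; M=(R0.inv()*tgt(O[0])).as_rotvec(); o6=M[2]
    f=lambda p:np.r_[np.concatenate([fk(q,p,s,s6,o6)[0]-x for q,x in zip(Q,P)])]
    R=least_squares(f,[.4,0,.4,.4,0,.25]); e=[round((fk(q,R.x,s,s6,o6)[1].inv()*tgt(o)).magnitude(),3) for q,o in zip(Q,O)]
    c=R.cost+sum(e)
    if best is None or c<best[0]: best=(c,R.x,s,s6,o6,np.abs(R.fun).max(),e)
_,p,s,s6,o6,err,e=best
LO=np.array([-2.97,-1.01,.21,-.96,.2,-2.98]);HI=np.array([2.97,2.36,2.38,4.11,2.71,2.98])
def ik(x,tilt,yaw,q0,lat=0):
    # tool z leans 'tilt' deg towards heading 'yaw'(deg); 
    T=r('z',np.radians(yaw))*r('y',-np.radians(tilt))*r('x',np.pi)
    def f(q):
        X,A=fk(q,p,s,s6,o6); return np.r_[(X-x)*10,(A.inv()*T).as_rotvec()]
    R=least_squares(f,np.clip(q0,LO+.01,HI-.01),bounds=(LO,HI)); return R.x,np.abs(R.fun).max()
if __name__=="__main__":
    print(p.round(4),s,s6,round(o6,3),err,e)
    for n,x in(("FL",[.611,.09,.108]),("FR",[.62,-.085,.108])):
        for tilt in(35,38,41,44):
            for yaw in(-8,-4,0,3,8):
              for q0 in([.13,.4,2,-.3,.4,1.9],[.13,.4,2,3.1,.4,-1.5]):
                q,e=ik(x,tilt,yaw,q0)
                if e<1e-3: print(n,tilt,yaw,q.round(2))
E
python3 kin.py
```

```text
[-0.1082  0.3398  0.3099  0.1257 -0.0705 -0.0107] 1 1 1.571 0.06907955703628442 [0.0, 0.0, 0.0, 0.0]
FR 44 8 [-0.13  0.55  1.94  2.02  0.21 -0.66]
FR 44 8 [-0.13  0.55  1.94  2.02  0.21 -0.66]
```

```bash
sed -i 's/h,a1,L2,L3,a3,d=p/h,a1,L2,L3,a3,d,b=p/; s/apply(\[a1,0,h\])/apply([a1,b,h])/; s/np.zeros(6)/np.zeros(7)/; s/\[.4,0,.4,.4,0,.25\]/[.4,0,.4,.4,0,.25,0]/' kin.py; python3 kin.py
```

```text
[2.670e-01 2.000e-04 6.107e-01 4.336e-01 1.124e-01 3.727e-01 6.890e-02] 1 1 1.571 4.1162174274203545e-05 [0.0, 0.0, 0.0, 0.0]
FL 41 -8 [ 0.15  0.44  2.17  4.    0.25 -2.2 ]
FL 41 -4 [ 0.1   0.43  2.18  3.69  0.22 -1.98]
FL 41 0 [ 0.06  0.43  2.2   3.33  0.2  -1.71]
FL 41 3 [ 0.02  0.43  2.2   3.05  0.2  -1.5 ]
FL 41 8 [-0.04  0.43  2.2   2.62  0.23 -1.19]
FL 41 8 [-0.04  0.43  2.2   2.62  0.23 -1.19]
FL 44 -8 [ 0.16  0.46  2.21  3.8   0.34 -1.98]
FL 44 -4 [ 0.11  0.46  2.22  3.54  0.32 -1.82]
FL 44 0 [ 0.06  0.46  2.23  3.27  0.32 -1.65]
FL 44 3 [ 0.02  0.45  2.24  3.07  0.32 -1.53]
FL 44 8 [-0.04  0.45  2.25  2.76  0.34 -1.34]
FL 44 8 [-0.04  0.45  2.25  2.76  0.34 -1.34]
FR 35 0 [-0.37  0.41  2.1   1.29  0.22 -0.02]
FR 35 0 [-0.37  0.41  2.1   1.29  0.22 -0.02]
FR 35 3 [-0.4   0.41  2.09  1.27  0.26 -0.07]
FR 35 3 [-0.4   0.41  2.09  1.27  0.26 -0.07]
FR 35 8 [-0.44  0.41  2.08  1.22  0.34 -0.12]
FR 35 8 [-0.44  0.41  2.08  1.22  0.34 -0.12]
FR 38 0 [-0.39  0.42  2.14  1.74  0.24 -0.49]
FR 38 0 [-0.39  0.42  2.14  1.74  0.24 -0.49]
FR 38 3 [-0.42  0.42  2.13  1.64  0.28 -0.45]
FR 3
[... 361 characters left out ...]
-0.84]
FR 41 0 [-0.4   0.44  2.18  2.08  0.3  -0.84]
FR 41 3 [-0.43  0.44  2.17  1.94  0.33 -0.77]
FR 41 3 [-0.43  0.44  2.17  1.94  0.33 -0.77]
FR 41 8 [-0.48  0.44  2.15  1.75  0.4  -0.68]
FR 41 8 [-0.48  0.44  2.15  1.75  0.4  -0.68]
FR 44 -8 [-0.32  0.46  2.23  2.74  0.33 -1.32]
FR 44 -8 [-0.32  0.46  2.23  2.74  0.33 -1.32]
FR 44 -4 [-0.37  0.46  2.23  2.5   0.35 -1.18]
FR 44 -4 [-0.37  0.46  2.23  2.5   0.35 -1.18]
FR 44 0 [-0.42  0.46  2.22  2.29  0.38 -1.07]
FR 44 0 [-0.42  0.46  2.22  2.29  0.38 -1.07]
FR 44 3 [-0.45  0.46  2.21  2.15  0.41 -0.99]
FR 44 3 [-0.45  0.46  2.21  2.15  0.41 -0.99]
FR 44 8 [-0.5   0.47  2.19  1.94  0.46 -0.9 ]
FR 44 8 [-0.5   0.47  2.19  1.94  0.46 -0.9 ]
```

```bash
cat > sim.py <<'E'
from kin import *
def sim(q,rows,x=None,T=None,show=1):
    q=np.array(q,float); X,A=fk(q,p,s,s6,o6)
    x=X if x is None else x; T=A if T is None else T
    for i,c in enumerate(np.array(rows,float)):
        x=x+c[:3]*.02; T=Ro.from_rotvec(np.radians(c[3:]*4))*T
        f=lambda q:np.r_[(fk(q,p,s,s6,o6)[0]-x)*10,(fk(q,p,s,s6,o6)[1].inv()*T).as_rotvec()]
        R=least_squares(f,np.clip(q,LO+.003,HI-.003),bounds=(LO,HI)); dq=np.abs(R.x-q).max()*12; q=R.x
        if i%show==0 or i==len(rows)-1:
            z=T.apply([0,0,1]); print(i,x.round(4),"tilt",np.degrees(np.arccos(-z[2])).round(1),"head",np.degrees(np.arctan2(z[1],z[0])).round(1),"q",q.round(2),"v%.2f e%.4f"%(dq,np.abs(R.fun).max()))
    return q,x,T
E
python3 - <<'E'
from sim import *
from workcell import arm
q=arm.read_state()["joint_positions"]
q,x,T=sim(q,[[0,-.96,0,0,0,.22]]*9+[[0]*6],show=3)
q,x,T=sim(q,[[0,0,0,0,-.9,0]]*7,x,T)
q,x,T=sim(q,[[.6,0,-.15,0,0,0]]*10,x,T,3)
E
```

```text
0 [0.5049 0.0689 0.1541] tilt 19.5 head -11.0 q [ 0.06  0.2   2.05 -0.16  0.57  1.7 ] v1.16 e0.0000
3 [0.5049 0.0113 0.1541] tilt 19.5 head -8.3 q [-0.1   0.19  2.07 -0.03  0.54  1.39] v1.27 e0.0000
6 [ 0.5049 -0.0463  0.1541] tilt 19.5 head -5.7 q [-0.27  0.18  2.07  0.11  0.55  1.08] v1.24 e0.0000
9 [ 0.5049 -0.0847  0.1541] tilt 19.5 head -3.9 q [-0.38  0.19  2.06  0.19  0.57  0.88] v0.00 e0.0000
0 [ 0.5049 -0.0847  0.1541] tilt 23.1 head -3.3 q [-0.4   0.18  2.11  0.28  0.48  0.77] v1.29 e0.0000
1 [ 0.5049 -0.0847  0.1541] tilt 26.7 head -2.9 q [-0.42  0.17  2.16  0.43  0.4   0.61] v1.91 e0.0000
2 [ 0.5049 -0.0847  0.1541] tilt 30.3 head -2.6 q [-0.45  0.17  2.22  0.66  0.33  0.37] v2.97 e0.0000
3 [ 0.5049 -0.0847  0.1541] tilt 33.9 head -2.4 q [-0.48  0.18  2.27  1.02  0.28 -0.01] v4.51 e0.0000
4 [ 0.5049 -0.0847  0.1541] tilt 37.5 head -2.2 q [-0.51  0.19  2.32  1.47  0.28 -0.48] v5.68 e0.0000
5 [ 0.5049 -0.0847  0.1541] tilt 41.1 head -2.0 q [-0.54  0.22  2.38  1.86  0.34 -0.91] v5.08 e0.0000
6 [ 0.5049 -0.0847  0.1541] tilt 44.7 head -1.9 q [-0.56  0.22  2.38  1.87  0.37 -0.93] v0.40 e0.0466
0 [ 0.5169 -0.0847  0.1511] tilt 44.7 head -1.9 q [-0.54  0.26  2.38  2.02  0.39 -1.07] v1.79 e0.0274
3 [ 0.5529 -0.0847  0.1421] tilt 44.7 head -1.9 q [-0.49  0.33  2.34  2.24  0.4  -1.24] v0.28 e0.0000
6 [ 0.5889 -0.0847  0.1331] tilt 44.7 head -1.9 q [-0.44  0.38  2.28  2.29  0.38 -1.25] v0.27 e0.0000
9 [ 0.6249 -0.0847  0.1241] tilt 44.7 head -1.9 q [-0.39  0.43  2.21  2.32  0.35 -1.24] v0.28 e0.0000
```

```bash
python3 - <<'E'
from sim import *
from workcell import arm
q=arm.read_state()["joint_positions"]
q,x,T=sim(q,[[0,-.96,0,0,0,.35]]*9+[[0]*6],show=9)
q,x,T=sim(q,[[0,0,0,0,-.7,0]]*3+[[0.1,0,0,0,-.35,0]]*12,x,T,1)
q,x,T=sim(q,[[.8,0,-.3,0,0,0]]*5,x,T,4)
E
```

```text
0 [0.5049 0.0689 0.1541] tilt 19.5 head -10.4 q [ 0.06  0.2   2.05 -0.15  0.56  1.68] v1.36 e0.0000
9 [ 0.5049 -0.0847  0.1541] tilt 19.5 head 0.8 q [-0.4   0.2   2.06  0.24  0.59  0.73] v0.00 e0.0000
0 [ 0.5049 -0.0847  0.1541] tilt 22.3 head 0.7 q [-0.42  0.18  2.1   0.32  0.52  0.65] v1.05 e0.0000
1 [ 0.5049 -0.0847  0.1541] tilt 25.1 head 0.6 q [-0.44  0.18  2.14  0.42  0.46  0.53] v1.37 e0.0000
2 [ 0.5049 -0.0847  0.1541] tilt 27.9 head 0.5 q [-0.46  0.17  2.18  0.56  0.41  0.38] v1.83 e0.0000
3 [ 0.5069 -0.0847  0.1541] tilt 29.3 head 0.5 q [-0.47  0.18  2.19  0.65  0.38  0.29] v1.06 e0.0000
4 [ 0.5089 -0.0847  0.1541] tilt 30.7 head 0.5 q [-0.47  0.18  2.21  0.74  0.36  0.19] v1.23 e0.0000
5 [ 0.5109 -0.0847  0.1541] tilt 32.1 head 0.5 q [-0.48  0.18  2.23  0.86  0.34  0.07] v1.41 e0.0000
6 [ 0.5129 -0.0847  0.1541] tilt 33.5 head 0.5 q [-0.49  0.19  2.24  0.98  0.32 -0.06] v1.59 e0.0000
7 [ 0.5149 -0.0847  0.1541] tilt 34.9 head 0.4 q [-0.5   0.19  2.26  1.12  0.31 -0.21] v1.75 e0.0000
8 [ 0.5169 -0.0847  0.1541] tilt 36.3 head 0.4 q [-0.51  0.2   2.28  1.27  0.31 -0.36] v1.86 e0.0000
9 [ 0.5189 -0.0847  0.1541] tilt 37.7 head 0.4 q [-0.52  0.21  2.29  1.42  0.31 -0.52] v1.90 e0.0000
10 [ 0.5209 -0.0847  0.1541] tilt 39.1 head 0.4 q [-0.53  0.22  2.31  1.57  0.33 -0.67] v1.86 e0.0000
11 [ 0.5229 -0.0847  0.1541] tilt 40.5 head 0.4 q [-0.53  0.23  2.33  1.71  0.34 -0.82] v1.75 e0.0000
12 [ 0.5249 -0.0847  0.1541] tilt 41.9 head 0.4 q [-0.54  0.25  2.34  1.83  0.37 -0.95] v1.60 e0.0000
13 [ 0.5269 -0.0847  0.1541] tilt 43.3 head 0.4 q [-0.55  0.26  2.36  1.94  0.4  -1.07] v1.43 e0.0000
14 [ 0.5289 -0.0847  0.1541] tilt 44.7 head 0.4 q [-0.56  0.28  2.38  2.03  0.44 -1.18] v1.26 e0.0000
0 [ 0.5449 -0.0847  0.1481] tilt 44.7 head 0.4 q [-0.53  0.31  2.35  2.09  0.43 -1.2 ] v0.61 e0.0000
4 [ 0.6089 -0.0847  0.1241] tilt 44.7 head 0.4 q [-0.44  0.42  2.24  2.22  0.39 -1.27] v0.35 e0.0000
```

Request:
{"name": "play_rows", "arguments": {"commands": [0, -0.96, 0, 0, 0, 0.35, 0, -0.96, 0, 0, 0, 0.35, 0, -0.96, 0, 0, 0, 0.35, 0, -0.96, 0, 0, 0, 0.35, 0, -0.96, 0, 0, 0, 0.35]}}

```text
clock: 13.85
eef_pos: [0.5049, -0.0082, 0.1555]
tool_rot: [0.027, 0.982, 0.078, 0.168]
wrist_force: [-0.0, -0.0, -0.2]
gripper_width: -0.001
grasp_force: 0.0
```

Request:
{"name": "play_rows", "arguments": {"commands": [0, -0.96, 0, 0, 0, 0.35, 0, -0.96, 0, 0, 0, 0.35, 0, -0.96, 0, 0, 0, 0.35, 0, -0.96, 0, 0, 0, 0.35, 0, 0, 0, 0, 0, 0]}}

```text
clock: 14.27
eef_pos: [0.506, -0.0874, 0.156]
tool_rot: [0.02, 0.978, 0.124, 0.169]
wrist_force: [0.6, 0.2, -0.3]
gripper_width: 0.002
grasp_force: 0.0
```

Request:
{"name": "play_rows", "arguments": {"commands": [0, 0, 0, 0, -0.7, 0, 0, 0, 0, 0, -0.7, 0, 0, 0, 0, 0, -0.7, 0, 0.1, 0, 0, 0, -0.35, 0, 0.1, 0, 0, 0, -0.35, 0]}}

```text
clock: 14.68
eef_pos: [0.5079, -0.0833, 0.1551]
tool_rot: [0.031, 0.957, 0.122, 0.263]
wrist_force: [1.2, 0.9, -0.0]
gripper_width: -0.001
grasp_force: 0.0
```

Request:
{"name": "play_rows", "arguments": {"commands": [0.1, 0, 0, 0, -0.35, 0, 0.1, 0, 0, 0, -0.35, 0, 0.1, 0, 0, 0, -0.35, 0, 0.1, 0, 0, 0, -0.35, 0, 0.1, 0, 0, 0, -0.35, 0]}}

```text
clock: 15.1
eef_pos: [0.5184, -0.0833, 0.1552]
tool_rot: [0.038, 0.939, 0.12, 0.32]
wrist_force: [0.6, 1.0, 0.8]
gripper_width: -0.002
grasp_force: 0.0
```

Request:
{"name": "play_rows", "arguments": {"commands": [0.1, 0, 0, 0, -0.35, 0, 0.1, 0, 0, 0, -0.35, 0, 0.1, 0, 0, 0, -0.35, 0, 0.1, 0, 0, 0, -0.35, 0, 0.1, 0, 0, 0, -0.3, 0]}}

```text
clock: 15.52
eef_pos: [0.5282, -0.0828, 0.1549]
tool_rot: [0.045, 0.918, 0.118, 0.375]
wrist_force: [0.1, 0.1, 0.9]
gripper_width: -0.002
grasp_force: 0.0
```

```bash
python3 -c "
from h import *
s=arm.read_state();print([s[k].round(4).tolist() for k in('joint_positions','eef_pos','tool_rot')])
a=arm.capture('scene')[130:250,235:385]; b=arm.capture('top')[150:250,250:400]
cv2.imwrite('pics/p4.png',cv2.resize(np.vstack([a,b]),None,fx=2.6,fy=2.6,interpolation=cv2.INTER_CUBIC))"
```

```text
[[-0.5562, 0.2695, 2.3721, 2.0099, 0.4267, -1.1475], [0.5282, -0.0828, 0.1549], [0.0446, 0.9184, 0.1175, 0.3752]]
```

View pics/p4.png

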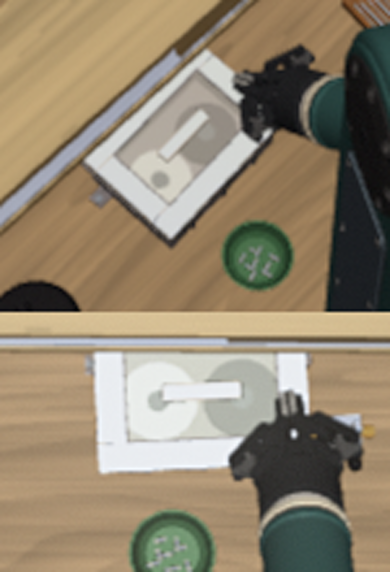

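The picture shows the flipped wrist, fingers forward over the right part of the lid at (290,400) in the top half, lever untouched. Now I'll level the roll and go in under the cabinet.

Request:
{"name": "play_rows", "arguments": {"commands": [0, 0, 0, 0.5, 0, -0.52, 0, 0, 0, 0.5, 0, -0.52, 0, 0, 0, 0.5, 0, -0.52, 0.45, 0, 0, 0.5, 0, -0.52, 0.45, 0, 0, 0.5, 0, -0.52]}}

```text
clock: 16.03
eef_pos: [0.5468, -0.0832, 0.1553]
tool_rot: [-0.002, 0.926, -0.0, 0.378]
wrist_force: [-0.2, -0.5, 0.1]
gripper_width: -0.002
grasp_force: 0.0
```

Request:
{"name": "play_rows", "arguments": {"commands": [0.45, 0, -0.2, 0, 0, 0, 0.45, 0, -0.2, 0, 0, 0, 0.45, -0.05, -0.2, 0, 0, 0, 0.45, -0.05, -0.2, 0, 0, 0, 0, 0, 0, 0, 0, 0]}}

```text
clock: 16.45
eef_pos: [0.5855, -0.0861, 0.1396]
tool_rot: [-0.001, 0.925, 0.001, 0.379]
wrist_force: [0.7, 0.1, 1.0]
gripper_width: 0.003
grasp_force: 0.0
```

Request:
{"name": "play_rows", "arguments": {"commands": [0.45, 0, -0.2, 0, 0, 0, 0.45, 0, -0.2, 0, 0, 0, 0.45, 0, -0.2, 0, 0, 0, 0.4, 0, -0.2, 0, 0, 0, 0, 0, 0, 0, 0, 0]}}

```text
clock: 16.87
eef_pos: [0.621, -0.0864, 0.1235]
tool_rot: [-0.001, 0.925, 0.001, 0.38]
wrist_force: [0.1, -0.5, 0.1]
gripper_width: -0.002
grasp_force: 0.0
```

```bash
python3 -c "
from h import *
s=arm.read_state();print([s[k].round(4).tolist() for k in('joint_positions','eef_pos','tool_rot','wrist_force')])"
```

```text
[[-0.4264, 0.4269, 2.2132, 2.2098, 0.3741, -0.9882], [0.621, -0.0864, 0.1235], [-0.001, 0.925, 0.0014, 0.3799], [0.1078, -0.4752, 0.1007]]
```

Request:
{"name": "play_rows", "arguments": {"commands": [0, 0, -0.1, 0, 0, 0, 0, 0, -0.1, 0, 0, 0, 0, 0, -0.05, 0, 0, 0, 0, 0, -0.05, 0, 0, 0, 0, 0, 0, 0, 0, 0]}}

```text
clock: 17.28
eef_pos: [0.6186, -0.0861, 0.1176]
tool_rot: [-0.001, 0.925, 0.001, 0.379]
wrist_force: [0.6, 0.1, -0.2]
gripper_width: 0.004
grasp_force: 0.0
```

Request:
{"name": "play_rows", "arguments": {"commands": [0, 0, -0.05, 0, 0, 0, 0, 0, -0.05, 0, 0, 0, 0, 0, -0.05, 0, 0, 0, 0, 0, -0.05, 0, 0, 0, 0, 0, 0, 0, 0, 0]}}

```text
clock: 17.7
eef_pos: [0.619, -0.0861, 0.1137]
tool_rot: [-0.001, 0.925, 0.001, 0.379]
wrist_force: [-0.2, 0.2, -1.1]
gripper_width: 0.002
grasp_force: 0.0
```

Request:
{"name": "play_rows", "arguments": {"commands": [0, 0, -0.05, 0, 0, 0, 0, 0, -0.05, 0, 0, 0, 0, 0, -0.05, 0, 0, 0, 0, 0, 0, 0, 0, 0, 0, 0, 0, 0, 0, 0]}}

```text
clock: 18.12
eef_pos: [0.619, -0.0861, 0.1108]
tool_rot: [-0.001, 0.925, 0.001, 0.379]
wrist_force: [-0.2, 0.9, 0.5]
gripper_width: 0.001
grasp_force: 0.0
```

Request:
{"name": "play_rows", "arguments": {"commands": [0, 0, -0.05, 0, 0, 0, 0, 0, -0.05, 0, 0, 0, 0, 0, 0, 0, 0, 0, 0, 0, 0, 0, 0, 0, 0, 0, 0, 0, 0, 0]}}

```text
clock: 18.53
eef_pos: [0.6191, -0.0861, 0.1089]
tool_rot: [-0.001, 0.925, 0.001, 0.379]
wrist_force: [-0.6, -1.0, -0.1]
gripper_width: 0.002
grasp_force: 0.0
```

Request:
{"name": "play_rows", "arguments": {"commands": [0, 0, -0.05, 0, 0, 0, 0, 0, -0.05, 0, 0, 0, 0, 0, 0, 0, 0, 0, 0, 0, 0, 0, 0, 0, 0, 0, 0, 0, 0, 0]}}

```text
clock: 18.95
eef_pos: [0.6192, -0.0862, 0.1071]
tool_rot: [-0.001, 0.925, 0.001, 0.38]
wrist_force: [-0.2, -0.0, 2.7]
gripper_width: -0.002
grasp_force: 1.0
```

Request:
{"name": "play_rows", "arguments": {"commands": [0, 0, -0.05, 0, 0, 0, 0, 0, -0.05, 0, 0, 0, 0, 0, 0, 0, 0, 0, 0, 0, 0, 0, 0, 0, 0, 0, 0, 0, 0, 0]}}

```text
clock: 19.37
eef_pos: [0.6197, -0.0861, 0.106]
tool_rot: [-0.001, 0.925, 0.001, 0.381]
wrist_force: [-4.9, 0.1, 9.6]
gripper_width: -0.003
grasp_force: 4.9
```

Request:
{"name": "play_rows", "arguments": {"commands": [0, 0, -0.05, 0, 0, 0, 0, 0, -0.05, 0, 0, 0, 0, 0, 0, 0, 0, 0, 0, 0, 0, 0, 0, 0, 0, 0, 0, 0, 0, 0]}}

```text
clock: 19.78
eef_pos: [0.6201, -0.0861, 0.1048]
tool_rot: [-0.001, 0.924, 0.001, 0.382]
wrist_force: [-5.4, 0.1, 13.4]
gripper_width: -0.001
grasp_force: 7.1
```

Request:
{"name": "play_rows", "arguments": {"commands": [0, 0, -0.05, 0, 0, 0, 0, 0, -0.05, 0, 0, 0, 0, 0, 0, 0, 0, 0, 0, 0, 0, 0, 0, 0, 0, 0, 0, 0, 0, 0]}}

```text
clock: 20.2
eef_pos: [0.6205, -0.086, 0.1033]
tool_rot: [-0.001, 0.924, 0.001, 0.382]
wrist_force: [-6.3, 0.2, 16.1]
gripper_width: -0.005
grasp_force: 8.4
```

Request:
{"name": "play_rows", "arguments": {"commands": [0, 0, -0.05, 0, 0, 0, 0, 0, -0.04, 0, 0, 0, 0, 0, 0, 0, 0, 0, 0, 0, 0, 0, 0, 0, 0, 0, 0, 0, 0, 0]}}

```text
clock: 20.62
eef_pos: [0.621, -0.0861, 0.1013]
tool_rot: [-0.001, 0.924, 0.002, 0.382]
wrist_force: [-0.9, 0.5, 10.2]
gripper_width: -0.002
grasp_force: 4.9
```

Request:
{"name": "play_rows", "arguments": {"commands": [0, 0, -0.05, 0, 0, 0, 0, 0, 0, 0, 0, 0, 0, 0, 0, 0, 0, 0, 0, 0, 0, 0, 0, 0, 0, 0, 0, 0, 0, 0]}}

```text
clock: 21.03
eef_pos: [0.6188, -0.0861, 0.0977]
tool_rot: [-0.001, 0.925, 0.001, 0.379]
wrist_force: [-1.0, -1.2, 1.1]
gripper_width: 0.003
grasp_force: 0.3
```

Request:
{"name": "play_rows", "arguments": {"commands": [0, 0, -0.05, 0, 0, 0, 0, 0, 0, 0, 0, 0, 0, 0, 0, 0, 0, 0, 0, 0, 0, 0, 0, 0, 0, 0, 0, 0, 0, 0]}}

```text
clock: 21.45
eef_pos: [0.6189, -0.0861, 0.0976]
tool_rot: [-0.001, 0.925, 0.001, 0.38]
wrist_force: [-5.2, -1.1, 9.1]
gripper_width: -0.001
grasp_force: 4.4
```

Request:
{"name": "play_rows", "arguments": {"commands": [0, 0, -0.05, 0, 0, 0, 0, 0, 0, 0, 0, 0, 0, 0, -0.02, 0, 0, 0, 0, 0, 0, 0, 0, 0, 0, 0, 0, 0, 0, 0]}}

```text
clock: 21.87
eef_pos: [0.619, -0.0861, 0.0974]
tool_rot: [-0.001, 0.925, 0.001, 0.381]
wrist_force: [-13.3, -2.0, 19.9]
gripper_width: -0.002
grasp_force: 10.1
```

```bash
python3 - <<'E'
from sim import *
from workcell import arm
st=arm.read_state(); q=st["joint_positions"]; print(st["wrist_force"])
q,x,T=sim(q,[[0,0,.8,0,0,0]]+[[0,0,0.4,0,0,0]]+[[-.05,.9,0,0,0,0]]*10,None,None,1)
E
```

```text
[-13.33244357  -1.98660653  19.85682128]
0 [ 0.6188 -0.086   0.1136] tilt 44.8 head 0.2 q [-0.43  0.45  2.23  2.29  0.4  -1.07] v1.12 e0.0000
1 [ 0.6188 -0.086   0.1216] tilt 44.8 head 0.2 q [-0.43  0.43  2.22  2.24  0.38 -1.02] v0.63 e0.0000
2 [ 0.6178 -0.068   0.1216] tilt 44.8 head 0.2 q [-0.38  0.43  2.23  2.33  0.37 -1.07] v1.06 e0.0000
3 [ 0.6168 -0.05    0.1216] tilt 44.8 head 0.2 q [-0.34  0.43  2.24  2.42  0.36 -1.12] v1.11 e0.0000
4 [ 0.6158 -0.032   0.1216] tilt 44.8 head 0.2 q [-0.29  0.42  2.25  2.52  0.35 -1.18] v1.16 e0.0000
5 [ 0.6148 -0.014   0.1216] tilt 44.8 head 0.2 q [-0.24  0.42  2.25  2.62  0.34 -1.24] v1.21 e0.0000
6 [0.6138 0.004  0.1216] tilt 44.8 head 0.2 q [-0.19  0.42  2.25  2.72  0.34 -1.31] v1.26 e0.0000
7 [0.6128 0.022  0.1216] tilt 44.8 head 0.2 q [-0.14  0.42  2.26  2.83  0.33 -1.37] v1.30 e0.0000
8 [0.6118 0.04   0.1216] tilt 44.8 head 0.2 q [-0.09  0.42  2.25  2.94  0.32 -1.44] v1.35 e0.0000
9 [0.6108 0.058  0.1216] tilt 44.8 head 0.2 q [-0.03  0.42  2.25  3.06  0.32 -1.51] v1.39 e0.0000
10 [0.6098 0.076  0.1216] tilt 44.8 head 0.2 q [ 0.02  0.42  2.25  3.17  0.31 -1.59] v1.42 e0.0000
11 [0.6088 0.094  0.1216] tilt 44.8 head 0.2 q [ 0.07  0.43  2.24  3.3   0.31 -1.67] v1.45 e0.0000
```

Request:
{"name": "play_rows", "arguments": {"commands": [0, 0, 0.8, 0, 0, 0, 0, 0, 0.4, 0, 0, 0, -0.05, 0.9, 0, 0, 0, 0, -0.05, 0.9, 0, 0, 0, 0, -0.05, 0.9, 0, 0, 0, 0]}}

```text
clock: 22.28
eef_pos: [0.6159, -0.0321, 0.1198]
tool_rot: [-0.001, 0.925, 0.001, 0.379]
wrist_force: [0.2, -0.3, 0.4]
gripper_width: -0.003
grasp_force: 0.0
```

Request:
{"name": "play_rows", "arguments": {"commands": [-0.05, 0.9, 0, 0, 0, 0, -0.05, 0.9, 0, 0, 0, 0, -0.05, 0.9, 0, 0, 0, 0, -0.05, 0.9, 0, 0, 0, 0, -0.05, 0.9, 0, 0, 0, 0]}}

```text
clock: 22.7
eef_pos: [0.6105, 0.0587, 0.1192]
tool_rot: [-0.001, 0.925, 0.001, 0.379]
wrist_force: [0.6, -0.6, 0.7]
gripper_width: -0.006
grasp_force: 0.0
```

Request:
{"name": "play_rows", "arguments": {"commands": [-0.05, 0.9, 0, 0, 0, 0, -0.05, 0.8, 0, 0, 0, 0, 0, 0, 0, 0, 0, 0, 0, 0, -0.1, 0, 0, 0, 0, 0, -0.1, 0, 0, 0]}}

```text
clock: 23.12
eef_pos: [0.6091, 0.0917, 0.1155]
tool_rot: [-0.001, 0.925, 0.001, 0.38]
wrist_force: [0.2, 0.8, 0.3]
gripper_width: -0.001
grasp_force: 0.0
```

Request:
{"name": "play_rows", "arguments": {"commands": [0, 0, -0.05, 0, 0, 0, 0, 0, -0.05, 0, 0, 0, 0, 0, -0.05, 0, 0, 0, 0, 0, 0, 0, 0, 0, 0, 0, 0, 0, 0, 0]}}

```text
clock: 23.53
eef_pos: [0.6091, 0.0913, 0.1125]
tool_rot: [-0.001, 0.925, 0.001, 0.379]
wrist_force: [-0.4, -0.4, -0.8]
gripper_width: -0.001
grasp_force: 0.0
```

Request:
{"name": "play_rows", "arguments": {"commands": [0, 0, -0.05, 0, 0, 0, 0, 0, -0.05, 0, 0, 0, 0, 0, -0.05, 0, 0, 0, 0, 0, 0, 0, 0, 0, 0, 0, 0, 0, 0, 0]}}

```text
clock: 23.95
eef_pos: [0.609, 0.0919, 0.1096]
tool_rot: [-0.001, 0.925, 0.001, 0.379]
wrist_force: [-0.4, 0.4, 1.1]
gripper_width: -0.003
grasp_force: 0.0
```

Request:
{"name": "play_rows", "arguments": {"commands": [0, 0, -0.05, 0, 0, 0, 0, 0, -0.05, 0, 0, 0, 0, 0, -0.05, 0, 0, 0, 0, 0, 0, 0, 0, 0, 0, 0, 0, 0, 0, 0]}}

```text
clock: 24.37
eef_pos: [0.609, 0.0918, 0.1065]
tool_rot: [-0.001, 0.925, 0.001, 0.379]
wrist_force: [-0.6, -0.1, -0.1]
gripper_width: 0.003
grasp_force: 0.0
```

Request:
{"name": "play_rows", "arguments": {"commands": [0, 0, -0.05, 0, 0, 0, 0, 0, -0.05, 0, 0, 0, 0, 0, 0, 0, 0, 0, 0, 0, 0, 0, 0, 0, 0, 0, 0, 0, 0, 0]}}

```text
clock: 24.78
eef_pos: [0.609, 0.0919, 0.1046]
tool_rot: [-0.001, 0.925, 0.001, 0.379]
wrist_force: [-0.7, 0.3, 0.1]
gripper_width: 0.0
grasp_force: 0.0
```

Request:
{"name": "play_rows", "arguments": {"commands": [0, 0, -0.05, 0, 0, 0, 0, 0, -0.05, 0, 0, 0, 0, 0, 0, 0, 0, 0, 0, 0, 0, 0, 0, 0, 0, 0, 0, 0, 0, 0]}}

```text
clock: 25.2
eef_pos: [0.609, 0.0918, 0.1026]
tool_rot: [-0.001, 0.925, 0.001, 0.379]
wrist_force: [-0.7, 0.3, 0.1]
gripper_width: 0.001
grasp_force: 0.0
```

Request:
{"name": "play_rows", "arguments": {"commands": [0, 0, -0.05, 0, 0, 0, 0, 0, -0.05, 0, 0, 0, 0, 0, 0, 0, 0, 0, 0, 0, 0, 0, 0, 0, 0, 0, 0, 0, 0, 0]}}

```text
clock: 25.62
eef_pos: [0.609, 0.0918, 0.1006]
tool_rot: [-0.001, 0.925, 0.001, 0.379]
wrist_force: [-0.2, -0.1, 0.4]
gripper_width: 0.003
grasp_force: 0.0
```

Request:
{"name": "play_rows", "arguments": {"commands": [0, 0, -0.05, 0, 0, 0, 0, 0, -0.05, 0, 0, 0, 0, 0, 0, 0, 0, 0, 0, 0, 0, 0, 0, 0, 0, 0, 0, 0, 0, 0]}}

```text
clock: 26.03
eef_pos: [0.6091, 0.0919, 0.0986]
tool_rot: [-0.001, 0.925, 0.001, 0.379]
wrist_force: [0.1, -0.2, -0.2]
gripper_width: -0.002
grasp_force: 0.0
```

Request:
{"name": "play_rows", "arguments": {"commands": [0, 0, -0.05, 0, 0, 0, 0, 0, -0.03, 0, 0, 0, 0, 0, 0, 0, 0, 0, 0, 0, 0, 0, 0, 0, 0, 0, 0, 0, 0, 0]}}

```text
clock: 26.45
eef_pos: [0.6092, 0.0919, 0.0977]
tool_rot: [-0.001, 0.925, 0.001, 0.38]
wrist_force: [-2.5, 0.1, 5.6]
gripper_width: -0.002
grasp_force: 2.5
```

Request:
{"name": "play_rows", "arguments": {"commands": [0, 0, -0.05, 0, 0, 0, 0, 0, 0, 0, 0, 0, 0, 0, 0, 0, 0, 0, 0, 0, 0, 0, 0, 0, 0, 0, 0, 0, 0, 0]}}

```text
clock: 26.87
eef_pos: [0.6093, 0.0919, 0.0975]
tool_rot: [-0.001, 0.925, 0.001, 0.381]
wrist_force: [-7.2, -0.7, 12.0]
gripper_width: 0.003
grasp_force: 6.4
```

Request:
{"name": "play_rows", "arguments": {"commands": [0, 0, -0.05, 0, 0, 0, 0, 0, 0, 0, 0, 0, 0, 0, -0.05, 0, 0, 0, 0, 0, 0, 0, 0, 0, 0, 0, 0, 0, 0, 0]}}

```text
clock: 27.28
eef_pos: [0.6094, 0.0919, 0.0973]
tool_rot: [-0.001, 0.924, 0.001, 0.383]
wrist_force: [-16.1, -0.2, 27.4]
gripper_width: 0.001
grasp_force: 14.2
```

```bash
python3 - <<'E'
from sim import *
from workcell import arm
q=arm.read_state()["joint_positions"]
q,x,T=sim(q,[[0,0,.8,0,0,0]]+[[0,0,0.4,0,0,0]]+[[-.8,0,0,0,0,0]]*7+[[0,0,-.5,0,0,0]],None,None,1)
E
```

```text
0 [0.6092 0.0918 0.1135] tilt 45.0 head 0.2 q [ 0.06  0.45  2.25  3.27  0.34 -1.65] v0.64 e0.0000
1 [0.6092 0.0918 0.1215] tilt 45.0 head 0.2 q [ 0.06  0.43  2.24  3.28  0.32 -1.66] v0.32 e0.0000
2 [0.5932 0.0918 0.1215] tilt 45.0 head 0.2 q [ 0.07  0.42  2.28  3.27  0.34 -1.65] v0.40 e0.0000
3 [0.5772 0.0918 0.1215] tilt 45.0 head 0.2 q [ 0.07  0.41  2.31  3.27  0.37 -1.64] v0.40 e0.0000
4 [0.5612 0.0918 0.1215] tilt 45.0 head 0.2 q [ 0.07  0.4   2.34  3.27  0.39 -1.64] v0.40 e0.0000
5 [0.5452 0.0918 0.1215] tilt 45.0 head 0.2 q [ 0.08  0.4   2.38  3.27  0.42 -1.63] v0.40 e0.0000
6 [0.5292 0.0918 0.1215] tilt 45.0 head 0.2 q [ 0.09  0.37  2.38  3.34  0.37 -1.69] v0.89 e0.0307
7 [0.5132 0.0918 0.1215] tilt 45.0 head 0.2 q [ 0.11  0.34  2.38  3.46  0.31 -1.79] v1.38 e0.0642
8 [0.4972 0.0918 0.1215] tilt 45.0 head 0.2 q [ 0.13  0.31  2.38  3.62  0.26 -1.93] v1.96 e0.0961
9 [0.4972 0.0918 0.1115] tilt 45.0 head 0.2 q [ 0.14  0.34  2.38  3.62  0.27 -1.92] v0.33 e0.1062
```

```bash
python3 - <<'E'
from sim import *
from workcell import arm
q=arm.read_state()["joint_positions"]
q,x,T=sim(q,[[0,0,.8,0,0,0]]+[[0,0,0.4,0,0,0]]+[[.05,-.9,0,0,0,0]]*10+[[-.9,0,.36,0,0,0]]*5,None,None,16)
q,x,T=sim(q,[[-.1,0,0,0,.35,0]]*13+[[-.1,0,0,0,.7,0]]*2,x,T,1)
E
```

```text
0 [0.6092 0.0918 0.1135] tilt 45.0 head 0.2 q [ 0.06  0.45  2.25  3.27  0.34 -1.65] v0.64 e0.0000
16 [ 0.5292 -0.0882  0.1575] tilt 45.0 head 0.2 q [-0.57  0.27  2.37  2.01  0.44 -0.91] v0.74 e0.0000
0 [ 0.5272 -0.0882  0.1575] tilt 43.6 head 0.2 q [-0.56  0.25  2.36  1.92  0.41 -0.81] v1.26 e0.0000
1 [ 0.5252 -0.0882  0.1575] tilt 42.2 head 0.2 q [-0.55  0.24  2.34  1.81  0.38 -0.69] v1.42 e0.0000
2 [ 0.5232 -0.0882  0.1575] tilt 40.8 head 0.2 q [-0.55  0.23  2.32  1.69  0.35 -0.56] v1.58 e0.0000
3 [ 0.5212 -0.0882  0.1575] tilt 39.4 head 0.2 q [-0.54  0.21  2.31  1.55  0.33 -0.42] v1.72 e0.0000
4 [ 0.5192 -0.0882  0.1575] tilt 38.0 head 0.3 q [-0.53  0.2   2.29  1.41  0.32 -0.26] v1.82 e0.0000
5 [ 0.5172 -0.0882  0.1575] tilt 36.6 head 0.3 q [-0.52  0.2   2.28  1.26  0.32 -0.11] v1.86 e0.0000
6 [ 0.5152 -0.0882  0.1575] tilt 35.2 head 0.3 q [-0.51  0.19  2.26  1.12  0.32  0.04] v1.82 e0.0000
7 [ 0.5132 -0.0882  0.1575] tilt 33.8 head 0.3 q [-0.5   0.18  2.24  0.98  0.33  0.18] v1.71 e0.0000
8 [ 0.5112 -0.0882  0.1575] tilt 32.4 head 0.3 q [-0.49  0.18  2.23  0.86  0.35  0.31] v1.56 e0.0000
9 [ 0.5092 -0.0882  0.1575] tilt 31.0 head 0.3 q [-0.48  0.17  2.21  0.75  0.36  0.43] v1.39 e0.0000
10 [ 0.5072 -0.0882  0.1575] tilt 29.6 head 0.3 q [-0.48  0.17  2.19  0.65  0.39  0.53] v1.22 e0.0000
11 [ 0.5052 -0.0882  0.1575] tilt 28.2 head 0.3 q [-0.47  0.17  2.18  0.57  0.41  0.62] v1.06 e0.0000
12 [ 0.5032 -0.0882  0.1575] tilt 26.8 head 0.3 q [-0.46  0.17  2.16  0.5   0.44  0.7 ] v0.92 e0.0000
13 [ 0.5012 -0.0882  0.1575] tilt 24.0 head 0.4 q [-0.44  0.17  2.12  0.38  0.5   0.82] v1.54 e0.0000
14 [ 0.4992 -0.0882  0.1575] tilt 21.2 head 0.4 q [-0.42  0.18  2.09  0.29  0.56  0.92] v1.18 e0.0000
```

Request:
{"name": "play_rows", "arguments": {"commands": [0, 0, 0.8, 0, 0, 0, 0, 0, 0.4, 0, 0, 0, 0.05, -0.9, 0, 0, 0, 0, 0.05, -0.9, 0, 0, 0, 0, 0.05, -0.9, 0, 0, 0, 0]}}

```text
clock: 27.7
eef_pos: [0.6121, 0.0378, 0.1185]
tool_rot: [-0.001, 0.925, 0.002, 0.38]
wrist_force: [-0.4, 0.0, -0.2]
gripper_width: 0.002
grasp_force: 0.0
```

Request:
{"name": "play_rows", "arguments": {"commands": [0.05, -0.9, 0, 0, 0, 0, 0.05, -0.9, 0, 0, 0, 0, 0.05, -0.9, 0, 0, 0, 0, 0.05, -0.9, 0, 0, 0, 0, 0.05, -0.9, 0, 0, 0, 0]}}

```text
clock: 28.12
eef_pos: [0.6169, -0.053, 0.118]
tool_rot: [-0.001, 0.925, 0.001, 0.379]
wrist_force: [0.0, 0.2, 0.4]
gripper_width: -0.0
grasp_force: 0.0
```

Request:
{"name": "play_rows", "arguments": {"commands": [0.05, -0.9, 0, 0, 0, 0, 0.05, -0.7, 0, 0, 0, 0, -0.9, 0, 0.3, 0, 0, 0, -0.9, 0, 0.3, 0, 0, 0, -0.9, 0, 0.4, 0, 0, 0]}}

```text
clock: 28.53
eef_pos: [0.5644, -0.0845, 0.1378]
tool_rot: [-0.001, 0.925, 0.001, 0.379]
wrist_force: [-0.3, 0.6, 0.5]
gripper_width: 0.001
grasp_force: 0.0
```

Request:
{"name": "play_rows", "arguments": {"commands": [-0.9, 0, 0.4, 0, 0, 0, -0.9, 0, 0.4, 0, 0, 0, -0.1, 0, 0, 0, 0.35, 0, -0.1, 0, 0, 0, 0.35, 0, -0.1, 0, 0, 0, 0.35, 0]}}

```text
clock: 28.95
eef_pos: [0.5226, -0.0844, 0.1543]
tool_rot: [-0.001, 0.939, 0.001, 0.345]
wrist_force: [0.7, 1.0, -0.5]
gripper_width: -0.002
grasp_force: 0.0
```

Request:
{"name": "play_rows", "arguments": {"commands": [-0.1, 0, 0, 0, 0.35, 0, -0.1, 0, 0, 0, 0.35, 0, -0.1, 0, 0, 0, 0.35, 0, -0.1, 0, 0, 0, 0.35, 0, -0.1, 0, 0, 0, 0.35, 0]}}

```text
clock: 29.37
eef_pos: [0.5127, -0.0841, 0.154]
tool_rot: [-0.001, 0.958, 0.001, 0.287]
wrist_force: [0.4, -0.8, -0.7]
gripper_width: 0.0
grasp_force: 0.0
```

Request:
{"name": "play_rows", "arguments": {"commands": [-0.1, 0, 0, 0, 0.35, 0, -0.1, 0, 0, 0, 0.35, 0, -0.1, 0, 0, 0, 0.35, 0, -0.1, 0, 0, 0, 0.35, 0, -0.1, 0, 0, 0, 0.35, 0]}}

```text
clock: 29.78
eef_pos: [0.5025, -0.084, 0.1539]
tool_rot: [-0.001, 0.974, 0.001, 0.227]
wrist_force: [-0.4, 0.2, -0.0]
gripper_width: 0.003
grasp_force: 0.0
```

Request:
{"name": "play_rows", "arguments": {"commands": [-0.1, 0, 0, 0, 0.7, 0, -0.1, 0, 0, 0, 0.7, 0, -0.1, 0, -0.5, 0, 0.3, 0, 0, 0, -0.9, 0, 0, 0, 0, 0, -0.8, 0, 0, 0]}}

```text
clock: 30.2
eef_pos: [0.4975, -0.0841, 0.1095]
tool_rot: [-0.001, 0.985, 0.002, 0.171]
wrist_force: [0.2, 0.9, 0.1]
gripper_width: 0.002
grasp_force: 0.0
```

```bash
python3 -c "
from h import *
s=arm.read_state();print([s[k].round(4).tolist() for k in('joint_positions','eef_pos','tool_rot')])"
```

```text
[[-0.4063, 0.2714, 2.1253, 0.3176, 0.4482, 0.895], [0.4975, -0.0841, 0.1095], [-0.001, 0.9853, 0.0016, 0.1709]]
```

Request:
{"name": "play_rows", "arguments": {"commands": [-0.3, 0, -0.15, 0, 0, 0, 0, 0, -0.15, 0, 0, 0, 0, 0, -0.1, 0, 0, 0, 0, 0, -0.1, 0, 0, 0, 0, 0, 0, 0, 0, 0]}}

```text
clock: 30.62
eef_pos: [0.4913, -0.0843, 0.1003]
tool_rot: [-0.001, 0.985, 0.001, 0.171]
wrist_force: [-0.2, -0.2, 0.3]
gripper_width: -0.001
grasp_force: 0.0
```

Request:
{"name": "play_rows", "arguments": {"commands": [0, 0, -0.08, 0, 0, 0, 0, 0, -0.07, 0, 0, 0, 0, 0, -0.05, 0, 0, 0, 0, 0, 0, 0, 0, 0, 0, 0, 0, 0, 0, 0]}}

```text
clock: 31.03
eef_pos: [0.4911, -0.0841, 0.0961]
tool_rot: [-0.001, 0.985, 0.001, 0.17]
wrist_force: [-0.7, -0.3, -0.2]
gripper_width: -0.001
grasp_force: 0.0
```

Request:
{"name": "play_rows", "arguments": {"commands": [0, 0, -0.05, 0, 0, 0, 0, 0, 0, 0, 0, 0, 0, 0, 0, 0, 0, 0, 0, 0, 0, 0, 0, 0, 0, 0, 0, 0, 0, 0]}}

```text
clock: 31.45
eef_pos: [0.4911, -0.0842, 0.0951]
tool_rot: [-0.001, 0.985, 0.001, 0.17]
wrist_force: [-0.6, -0.6, 0.2]
gripper_width: -0.001
grasp_force: 0.0
```

Request:
{"name": "play_rows", "arguments": {"commands": [0, 0, -0.05, 0, 0, 0, 0, 0, -0.05, 0, 0, 0, 0, 0, -0.03, 0, 0, 0, 0, 0, 0, 0, 0, 0, 0, 0, 0, 0, 0, 0]}}

```text
clock: 31.87
eef_pos: [0.4914, -0.0842, 0.094]
tool_rot: [-0.001, 0.985, 0.001, 0.171]
wrist_force: [-10.7, 0.1, 26.3]
gripper_width: 0.001
grasp_force: 12.7
```

Request:
{"name": "play_rows", "arguments": {"commands": [0, 0, 0.7, 0, 0, 0, 0, 0, 0.6, 0, 0, 0, -0.05, 0.9, 0, 0, 0, 0, -0.05, 0.9, 0, 0, 0, 0, -0.05, 0.9, 0, 0, 0, 0]}}

```text
clock: 32.28
eef_pos: [0.4883, -0.0299, 0.1189]
tool_rot: [-0.001, 0.985, 0.0, 0.171]
wrist_force: [0.9, 0.4, 0.4]
gripper_width: 0.003
grasp_force: 0.0
```

Request:
{"name": "play_rows", "arguments": {"commands": [-0.05, 0.9, 0, 0, 0, 0, -0.05, 0.9, 0, 0, 0, 0, -0.05, 0.9, 0, 0, 0, 0, -0.05, 0.9, 0, 0, 0, 0, -0.05, 0.9, 0, 0, 0, 0]}}

```text
clock: 32.7
eef_pos: [0.4829, 0.0607, 0.1185]
tool_rot: [-0.001, 0.985, 0.001, 0.17]
wrist_force: [-0.5, -1.0, 0.5]
gripper_width: 0.001
grasp_force: 0.0
```

Request:
{"name": "play_rows", "arguments": {"commands": [0, 0.9, 0, 0, 0, 0, 0, 0.5, -0.4, 0, 0, 0, 0, 0, -0.5, 0, 0, 0, 0, 0, -0.2, 0, 0, 0, 0, 0, 0, 0, 0, 0]}}

```text
clock: 33.12
eef_pos: [0.4821, 0.088, 0.0955]
tool_rot: [-0.001, 0.986, 0.001, 0.169]
wrist_force: [0.2, -0.5, 0.0]
gripper_width: 0.001
grasp_force: 0.0
```

```bash
python3 - <<'E'
from sim import *
from workcell import arm
st=arm.read_state(); q=st["joint_positions"]
q,x,T=sim(q,[[0,0,.95,0,0,0]]*5+[[-.24,-.92,0,0,0,0]]*13+[[0,0,-.95,0,0,0]]*3+[[0,0,-.4,0,0,0]],None,None,3)
q,x,T=sim(q,[[.8,0,0,0,0,0]]*5,x,T,1)
print(x)
E
```

```text
0 [0.482  0.0879 0.1145] tilt 19.5 head 0.5 q [ 0.05  0.24  2.15 -0.03  0.41  1.65] v0.73 e0.0000
3 [0.482  0.0879 0.1715] tilt 19.5 head 0.5 q [ 0.05  0.13  2.08 -0.03  0.59  1.64] v0.70 e0.0000
6 [0.4724 0.0511 0.1905] tilt 19.5 head 0.5 q [-0.05  0.08  2.08  0.03  0.64  1.49] v0.88 e0.0000
9 [ 0.458  -0.0041  0.1905] tilt 19.5 head 0.5 q [-0.22  0.05  2.11  0.13  0.65  1.26] v0.95 e0.0000
12 [ 0.4436 -0.0593  0.1905] tilt 19.5 head 0.5 q [-0.4   0.03  2.13  0.21  0.68  1.02] v0.93 e0.0000
15 [ 0.4292 -0.1145  0.1905] tilt 19.5 head 0.5 q [-0.57  0.04  2.13  0.28  0.71  0.8 ] v0.85 e0.0000
18 [ 0.4196 -0.1513  0.1715] tilt 19.5 head 0.5 q [-0.68  0.08  2.14  0.34  0.68  0.64] v0.70 e0.0000
21 [ 0.4196 -0.1513  0.1255] tilt 19.5 head 0.5 q [-0.68  0.18  2.2   0.43  0.54  0.54] v0.30 e0.0000
0 [ 0.4356 -0.1513  0.1255] tilt 19.5 head 0.5 q [-0.65  0.19  2.18  0.41  0.54  0.58] v0.53 e0.0000
1 [ 0.4516 -0.1513  0.1255] tilt 19.5 head 0.5 q [-0.63  0.21  2.15  0.4   0.54  0.62] v0.51 e0.0000
2 [ 0.4676 -0.1513  0.1255] tilt 19.5 head 0.5 q [-0.6   0.23  2.12  0.38  0.54  0.66] v0.48 e0.0000
3 [ 0.4836 -0.1513  0.1255] tilt 19.5 head 0.5 q [-0.58  0.25  2.09  0.36  0.55  0.7 ] v0.46 e0.0000
4 [ 0.4996 -0.1513  0.1255] tilt 19.5 head 0.5 q [-0.56  0.27  2.06  0.35  0.55  0.74] v0.44 e0.0000
[ 0.49962817 -0.1512831   0.1255295 ]
```

Request:
{"name": "play_rows", "arguments": {"commands": [0, 0, -0.05, 0, 0, 0, 0, 0, -0.05, 0, 0, 0, 0, 0, -0.05, 0, 0, 0, 0, 0, -0.03, 0, 0, 0, 0, 0, 0, 0, 0, 0]}}

```text
clock: 33.53
eef_pos: [0.4835, 0.0875, 0.0942]
tool_rot: [-0.001, 0.985, 0.001, 0.171]
wrist_force: [-6.5, -0.5, 16.8]
gripper_width: 0.002
grasp_force: 8.2
```

Near left is home too, so I'll lift and move to the vent lever.

Request:
{"name": "play_rows", "arguments": {"commands": [0, 0, 0.95, 0, 0, 0, 0, 0, 0.95, 0, 0, 0, 0, 0, 0.95, 0, 0, 0, 0, 0, 0.95, 0, 0, 0, -0.24, -0.92, 0.95, 0, 0, 0]}}

```text
clock: 33.95
eef_pos: [0.4794, 0.0704, 0.1897]
tool_rot: [-0.002, 0.985, 0.001, 0.171]
wrist_force: [1.8, -0.1, -0.4]
gripper_width: -0.003
grasp_force: 0.0
```

Request:
{"name": "play_rows", "arguments": {"commands": [-0.24, -0.92, 0, 0, 0, 0, -0.24, -0.92, 0, 0, 0, 0, -0.24, -0.92, 0, 0, 0, 0, -0.24, -0.92, 0, 0, 0, 0, -0.24, -0.92, 0, 0, 0, 0]}}

```text
clock: 34.37
eef_pos: [0.454, -0.0236, 0.1884]
tool_rot: [-0.001, 0.985, 0.001, 0.171]
wrist_force: [-0.1, -0.0, 0.3]
gripper_width: -0.001
grasp_force: 0.0
```

Request:
{"name": "play_rows", "arguments": {"commands": [-0.24, -0.92, 0, 0, 0, 0, -0.24, -0.92, 0, 0, 0, 0, -0.24, -0.92, 0, 0, 0, 0, -0.24, -0.92, 0, 0, 0, 0, -0.24, -0.92, 0, 0, 0, 0]}}

```text
clock: 34.78
eef_pos: [0.4299, -0.1158, 0.1883]
tool_rot: [-0.001, 0.985, 0.001, 0.171]
wrist_force: [0.5, -0.5, -0.2]
gripper_width: -0.004
grasp_force: 0.0
```

Request:
{"name": "play_rows", "arguments": {"commands": [-0.24, -0.92, 0, 0, 0, 0, -0.24, -0.85, 0, 0, 0, 0, 0, 0, -0.5, 0, 0, 0, 0, 0, 0, 0, 0, 0, 0, 0, 0, 0, 0, 0]}}

```text
clock: 35.2
eef_pos: [0.42, -0.1499, 0.1777]
tool_rot: [-0.002, 0.985, 0.0, 0.17]
wrist_force: [-0.2, 0.4, -1.0]
gripper_width: -0.002
grasp_force: 0.0
```

```bash
python3 -c "
from h import *
s=arm.read_state();print([s[k].round(4).tolist() for k in('joint_positions','eef_pos','tool_rot')])
a=arm.capture('scene')[130:230,245:385]; b=arm.capture('top')[150:250,260:400]
cv2.imwrite('pics/p5.png',cv2.resize(np.vstack([a,b]),None,fx=3,fy=3,interpolation=cv2.INTER_CUBIC))
c=s['eef_pos']; print(w2px('top',[c,[.467,-.15,.132]])*3-[780,450-300],w2px('scene',[c,[.467,-.15,.132]])*3-[735,390])"
```

```text
[[-0.6822, 0.0682, 2.1367, 0.3385, 0.6982, 0.6537], [0.42, -0.1499, 0.1777], [-0.0016, 0.9855, 0.0003, 0.1698]]
[[384.70659851 524.5269792 ]
 [376.90878353 471.39160425]] [[365.78506598 109.80495105]
 [328.36585468  97.16439804]]
```

View pics/p5.png

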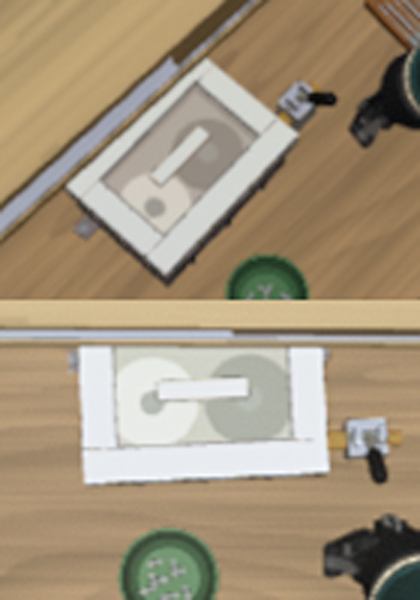

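The lid now sits evenly, with the same thin dark rim all round. The lever tip is at (328,98) in the scene half and (378,472) in the top half, as predicted and still open. The gripper is clear in front of it.

Request:
{"name": "play_rows", "arguments": {"commands": [0, 0, -0.9, 0, 0, 0, 0, 0, -0.9, 0, 0, 0, 0, 0, -0.9, 0, 0, 0, 0.2, 0, 0, 0, 0, 0, 0.4, 0, 0, 0, 0, 0]}}

```text
clock: 35.72
eef_pos: [0.4319, -0.1487, 0.1234]
tool_rot: [-0.002, 0.986, 0.001, 0.169]
wrist_force: [0.4, 0.0, 0.1]
gripper_width: -0.001
grasp_force: 0.0
```

Request:
{"name": "play_rows", "arguments": {"commands": [0.25, 0, 0, 0, 0, 0, 0.25, 0, 0, 0, 0, 0, 0.25, 0, 0, 0, 0, 0, 0.25, 0, 0, 0, 0, 0, 0.25, 0, 0, 0, 0, 0]}}

```text
clock: 36.13
eef_pos: [0.4575, -0.1493, 0.124]
tool_rot: [-0.002, 0.985, 0.001, 0.17]
wrist_force: [-3.6, -0.5, 1.4]
gripper_width: -0.004
grasp_force: 1.6
```

Request:
{"name": "play_rows", "arguments": {"commands": [0.25, 0, 0, 0, 0, 0, 0.25, 0, 0, 0, 0, 0, 0.25, 0, 0, 0, 0, 0, 0.25, 0, 0, 0, 0, 0, 0, 0, 0, 0, 0, 0]}}

```text
clock: 36.55
eef_pos: [0.4793, -0.1505, 0.1243]
tool_rot: [-0.001, 0.985, 0.001, 0.171]
wrist_force: [0.8, -0.7, 0.3]
gripper_width: 0.006
grasp_force: 0.2
```

Request:
{"name": "play_rows", "arguments": {"commands": [0.25, 0, 0, 0, 0, 0, 0.25, 0, 0, 0, 0, 0, 0.25, 0, 0, 0, 0, 0, 0.25, 0, 0, 0, 0, 0, 0.2, 0, 0, 0, 0, 0]}}

```text
clock: 36.97
eef_pos: [0.5028, -0.1503, 0.1242]
tool_rot: [-0.001, 0.985, 0.001, 0.171]
wrist_force: [-0.1, -0.5, 0.1]
gripper_width: -0.0
grasp_force: 0.0
```

Request:
{"name": "play_rows", "arguments": {"commands": [-0.9, 0, 0, 0, 0, 0, -0.9, 0, 0, 0, 0, 0, -0.9, 0, 0, 0, 0, 0, -0.9, 0, 0, 0, 0, 0, -0.4, 0, 0.5, 0, 0, 0]}}

```text
clock: 37.38
eef_pos: [0.4189, -0.1484, 0.1323]
tool_rot: [-0.003, 0.986, 0.001, 0.168]
wrist_force: [0.5, -0.2, 0.1]
gripper_width: 0.002
grasp_force: 0.0
```

```bash
python3 -c "
from h import *
s=arm.read_state();print(s['clock'],s['eef_pos'],s['wrist_force'])
a=arm.capture('scene')[130:230,245:385]; b=arm.capture('top')[150:250,260:400]
cv2.imwrite('pics/p6.png',cv2.resize(np.vstack([a,b]),None,fx=3,fy=3,interpolation=cv2.INTER_CUBIC))
t=[.5457,-.151,.132]; print('closed tip expected',w2px('top',[t])*3-[780,150],w2px('scene',[t])*3-[735,390])"
```

```text
37.3833 [ 0.4188782  -0.14836431  0.13229362] [ 0.53805941 -0.22308395  0.12708253]
closed tip expected [[377.12581637 379.79232882]] [[276.15202899  49.28502832]]
```

View pics/p6.png

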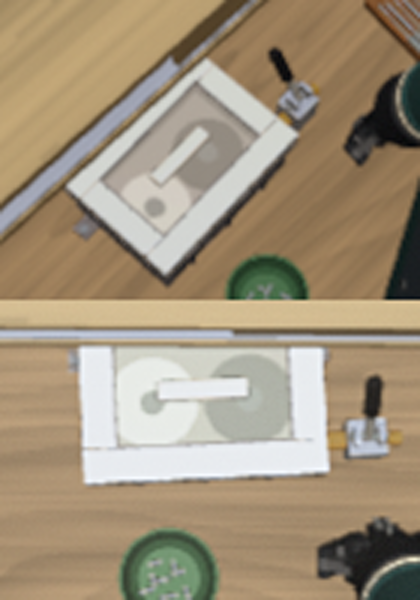

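The lever tip is now at (276,50) in the scene half and (374,380) in the top half, matching the closed stop. The lid is level, the bystanders haven't moved and the robot is clear.

```bash
python3 -c "
from workcell import arm
print(arm.close_job())"
```

```text
the job is handed in; nothing more can be done
None
```

The job is handed in: the lid stopped dead at its home height at all four corners (about 27 N upward at most on the wrist sensor), and only then was the vent lever flipped to its closed stop. The robot was clear at the end, at about 37 s.

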